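# Make up the compression nut on the manifold's hose tail

### The arm

A 6-joint arm with a two-finger parallel gripper is mounted at the origin on a cart in front of the work surface, level with it; the furniture and walls round the work are solid. World frame = base frame: x ahead of the robot, y to its left, z up, the work surface at z = 0. Lengths are in m, angles in rad, forces in N, time in s.
With the tool pointing down it reaches from about 0.325 to 0.85 m from the base axis. Payload 4.4 kg.
Tool frame: the origin (TCP) lies at the centre of the arm's flange, where the gripper is bolted on; the fingertips stand 199 mm ahead of it and the grasp point (between the pads) lies 180 mm ahead of it; z points along the fingers, x is the direction in which the jaws open and shut, and the axes are right-handed (so a half turn about z gives the same grasp; the last joint's range is limited). The gripper opens to 94 mm and grips with 3 to 60 N. Pads are 16 mm wide; open, the fingers measure 119 mm over their backs; the gripper's body (75 mm by 177 mm) begins 78 mm behind the grasp point.
Start: joints at [-1.393, 0.207, 1.542, -0, 1.393, -0.15], TCP at [0.185, -0.544, 0.405] pointing down, gripper open.
Joint ranges: [-2.73, 2.73], [-0.86, 2.22], [0.23, 2.46], [-1.11, 4.25], [0.08, 2.63], [-2.82, 2.82]. Speed limits (rad/s): [2.79, 2.79, 3.14, 3.14, 3.14, 3.14].

### API

Orientations are given as a rotation vector (axis times angle).
In Python, from cell import r, optics, job gives the robot as it stands.
- The arm moves only by the shell command python3 -m creep 'ROWS' [OPENING] [FORCE]. ROWS is JSON, a list that holds one entry, the list of rows, each a list of 4 numbers: the shift along the world's x, y, z in mm, then the turn about the world's z in degrees. A call has 1 to 8 rows; each row shifts and turns the pose as measured when the row begins; what a row does not reach is not made up. A row lasts 1/12 s, in which the tool goes at most 41.7 mm and 7.16 degrees, less where a joint would pass 70% of its speed; a pose out of reach is approached as far as the arm can. A call is refused whole if a number of a shift passes 41.7 or a number of a turn 7.16, either way. A call with a gripper value outside its range is refused whole. OPENING is the finger opening in mm, from 0 to 94, set as the call begins (- or left out, the last holds). The fingers move at their own pace and stop on an object; FORCE is the grip in N (left out, the last holds). Time passes only in rows, so rows that do not move let the fingers close. It gives the time, the measured TCP pose, the force and the opening at its end, in the units of the state.
- r.read_state(): the state, without advancing time (a new reading comes with each control period).
- optics.get_image(name): name is "side" or "top" or "wrist"; returns the picture (400x640x3 uint8, red, green, blue); there is no depth.
- optics.calibration(name): a dict with "fovy" (degrees; the focal length in pixels is half the picture's height over the tangent of half this angle, whatever the lens; pixels are square), "cx", "cy" (the principal point, pixels), "T" (4x4, takes a point from camera to world coordinates). Camera axes: x right, y down, z forward; pixel columns grow to the right and rows downward; lengths in m; the calibration is good to about 2 mm. A picture is of the moment at which its call begins: read the wrist's pose just before it. calibration takes no time and is no camera call; for the wrist camera it gives the pose at the moment of the call.
- job.sign_off(): hands the job in, once; it reports no verdict.
The state is a dict: "clock": time; "joint_pos": joint angles; "dq": joint speeds; "joint_torque": joint torques, N m; "eef_pos": TCP position; "orientation": TCP orientation; "force": force on the tool from outside, world axes, zero at the start; "wrist_torque": the same for the moment, N m; "grip_width": finger opening in m.
Only numpy, scipy, OpenCV 4.12 (cv2) and the standard library are available. Lean on these libraries where they do the work, as an engineer would, in place of code of your own. Each camera call takes 0.05 s, during which the arm holds its last target.

### The job

The compression nut that holds the upright steel hose tail on the manifold block is only started on its thread. With the spanner still lying on the bench, run the nut down clockwise with the fingers, by feel, until it is just finger-tight on its ferrule and let go; do not force it further by hand. Then put the big open-ended spanner on its flats, pull it up one further quarter turn and no more, and lay the spanner back flat on the worktop, leaving everything else on the bench alone.

Things in the scene. Friction and masses are not known exactly. Their poses are not given: they have to be found in the camera images.
- nut: Steel hexagon nut, 36 mm across flats, 41.6 mm across corners, 22 mm high, on a vertical right-hand thread of 3 mm pitch: clockwise from above (falling yaw) tightens and lowers it. Own z is up on its axis; flats face own +-y and every 60 deg, corners at own +-x. Origin 32 mm below half height: use nut_mid. At the start 0.12 to 0.33 turn before finger-tight, how much is hidden.
- nut_mid (a point): Point on the nut's axis at half its height, about 71 mm above the worktop (nut from 60 to 82 mm). It turns and sinks with the nut. Turning torques: running free 0.07 N m; bearing on the ferrule it rises by about 5.5 N m per rad; at 0.6 N m the ferrule begins to bite, for good, and the torque stays there. Finger-tight is about 0.2 to 0.4 N m. Loaded nut springs back about 0.1 rad when let go.
- tail_end (a point): Centre of the open top end of the hose tail, a round steel tube of 17 mm diameter with a bead, 106 mm above the worktop and 24 mm above the nut's top, coaxial with the nut. It and its ferrule sink with the nut only while the ferrule bites: 0.75 mm in a quarter turn. It passes between the fingers when the nut is gripped from above.
- manifold: Aluminium block bolted to the worktop, 56 mm (own x) by 156 mm (own y) by 38 mm high. Origin: centre of its underside. Three ports on top at own y -50, 0 and 50 mm: the hose tail's fitting stands on one of them (a 32 mm hexagon up to 50 mm high under the nut), low blanking plugs up to 47 mm high on the others.
- spanner: Big plain steel open-ended spanner with black dipped handle, lying flat along own x, 206 mm long, 220 g. Origin: underside, own z up; spans own x -110 to +97 mm. Handle 24 mm wide, 12 mm thick from x -110 to -14; shank 20 mm wide; head 7 mm thick (2.5 to 9.5 mm above the underside), 70 mm wide. Jaw opens to own +x.
- jaw (a point): Point in the spanner's jaw, at own x +78 mm, y 0, 6 mm above the underside, that lies on the nut's axis when the spanner is right home. Jaw faces are parallel to own x, 37.8 mm apart (1.8 mm clearance), flared at the mouth, ending 18 mm ahead of this point; the V-shaped throat lies 22.4 mm behind it. A turn of up to 0.09 rad either way is play.
- grip (a point): Point at mid height of the spanner's handle, own x -35 mm, 113 mm behind the jaw point: a good place to grip it, from above, across the 24 mm wide handle.
- oil_bottle: Slim white bottle with red nozzle, 42 mm diameter, 150 mm tall, standing; bystander. Origin: centre of its underside.
- grease_tin: Small pot with red lid, 55 mm diameter, 50 mm tall, standing; bystander. Origin: centre of its underside.
- spanner_13: Small thin combination spanner, 195x34x6 mm, lying; too small for the nut; bystander. Origin: centre of its underside, length along own x.

How it is judged:
On the way, in this order (a step that is already met when the one before it is completed fails the run):
1. the nut is finger-tight on the ferrule without the ferrule biting, the fingers have let go of it, and the spanner has not been lifted yet (z of nut_mid in the frame of tail_end below -0.0359 m and distance of tail_end from where it was at the start of the episode below 0.00012 m and contact force between the fingers and nut below 0.2 N and height (world z) of spanner below 0.02 m), for 0.2 s.
2. the spanner, with its jaw on the nut, has pulled the nut up so that the ferrule has bitten (horizontal distance between jaw and nut_mid below 0.01 m and contact force between spanner and nut above 0.5 N and distance of tail_end from where it was at the start of the episode above 0.0004 m).
At the end, for the whole second after the job is handed in: The ferrule has been drawn down by 0.52 to 0.96 mm (a quarter turn of the nut past finger-tight, roughly 62 to 115 degrees of bite), the nut still bears on it, and the spanner lies flat and still on the worktop, off the nut (jaw more than 50 mm away) (distance of tail_end from where it was at the start of the episode between 0.00052 and 0.00096 m and z of nut_mid in the frame of tail_end below -0.0359 m and height (world z) of spanner below 0.006 m and angle between spanner's own z axis and vertical below 0.1 rad and linear speed of spanner below 0.02 m/s and horizontal distance between jaw and nut_mid above 0.05 m); the robot touches nothing.
It fails at once if the ferrule is made to bite with the fingers on the nut (forced past finger-tight by hand) (contact force between the fingers and nut above 1 N and distance of tail_end from where it was at the start of the episode above 0.00012 m).
It fails at once if the nut is pulled up too far (ferrule drawn down more than 0.96 mm) (distance of tail_end from where it was at the start of the episode above 0.00096 m).
It fails at once if the oil bottle is shifted by 30 mm or knocked over (distance of oil_bottle from where it was at the start of the episode above 0.03 m or angle between oil_bottle's own z axis and vertical above 0.5 rad).
It fails at once if the grease pot is shifted by 30 mm (distance of grease_tin from where it was at the start of the episode above 0.03 m).
It fails at once if the small spanner is shifted by 40 mm (distance of spanner_13 from where it was at the start of the episode above 0.04 m).
It also fails if it takes over 72 s, if anything falls off the work surface, if the arm or the gripper's body presses on something with over 40 N, if the wrist force passes 120 N, or if a joint passes its speed limit or range.

## Working session

There is one attempt and no reset: what is moved stays moved. The work goes in short steps, Python scripts to look and compute and a shell command to move; the robot and the scene stay as the last step left them, time stands still between calls to the robot, and variables do not carry over. Pictures are saved under pics/ and viewed, and the job is handed in when it is done.

```bash
ls; mkdir -p pics; cat > h.py <<'E'
import numpy as np, cv2
from cell import r, optics, job
def snap(name, fn):
    c=optics.calibration(name); im=optics.get_image(name)
    cv2.imwrite('pics/'+fn, cv2.cvtColor(np.asarray(im),cv2.COLOR_RGB2BGR)); return im,c
def ray(c,u,v,z):
    T=np.array(c['T']); f=200/np.tan(np.radians(c['fovy'])/2)
    d=T[:3,:3]@np.array([(u-c['cx'])/f,(v-c['cy'])/f,1]); o=T[:3,3]
    return o+d*(z-o[2])/d[2]
def proj(c,p):
    T=np.array(c['T']); f=200/np.tan(np.radians(c['fovy'])/2)
    q=T[:3,:3].T@(np.array(p)-T[:3,3]); return np.array([q[0]/q[2]*f+c['cx'],q[1]/q[2]*f+c['cy']])
E
python3 - <<'E'
from h import *
for n in ['top','side','wrist']:
    im,c=snap(n,n+'0.png'); print(n,c['fovy'],np.round(c['T'],3).tolist())
print(r.read_state())
E
```

```text
pics
top 47.00877889685375 [[0.026, -0.994, 0.106, 0.471], [-1.0, -0.026, -0.002, 0.115], [0.005, -0.106, -0.994, 1.287], [0.0, 0.0, 0.0, 1.0]]
side 46.759234871994536 [[-0.814, -0.316, 0.487, 0.023], [-0.58, 0.478, -0.659, 0.852], [-0.024, -0.819, -0.573, 0.718], [0.0, 0.0, 0.0, 1.0]]
wrist 62.814550488461066 [[0.323, -0.92, -0.224, 0.249], [-0.946, -0.314, -0.073, -0.522], [-0.003, 0.236, -0.972, 0.383], [0.0, 0.0, 0.0, 1.0]]
{'clock': 0.15, 'joint_pos': array([-1.39347567e+00,  2.07261079e-01,  1.54262056e+00, -2.51188653e-05,
        1.39353659e+00, -1.50501244e-01]), 'dq': array([ 0.00035821, -0.00264006, -0.00314238, -0.00241392, -0.00160985,
       -0.00173222]), 'joint_torque': array([ 1.54986301e-04, -3.71311998e+01, -2.81814301e+01,  6.99343393e-02,
        3.27371189e-02, -1.03326472e-04]), 'eef_pos': array([ 0.18507444, -0.54410341,  0.40373881]), 'orientation': array([-2.55313961e+00,  1.82843915e+00,  2.08097313e-03]), 'force': array([0.100245  , 0.39673188, 0.39586723]), 'wrist_torque': array([ 0.06318046,  0.02242994, -0.03606131]), 'grip_width': 0.0938306240779102}
```

View pics/top0.png

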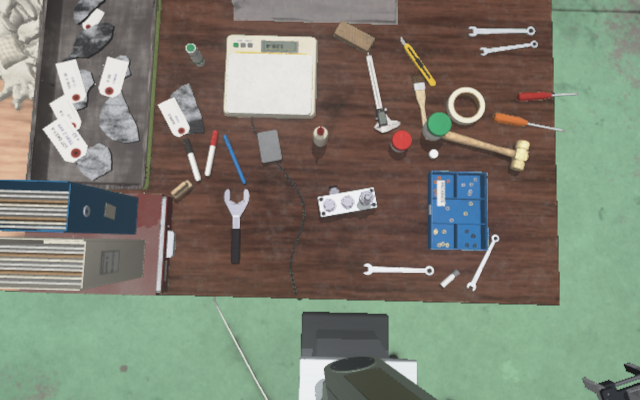

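View pics/side0.png

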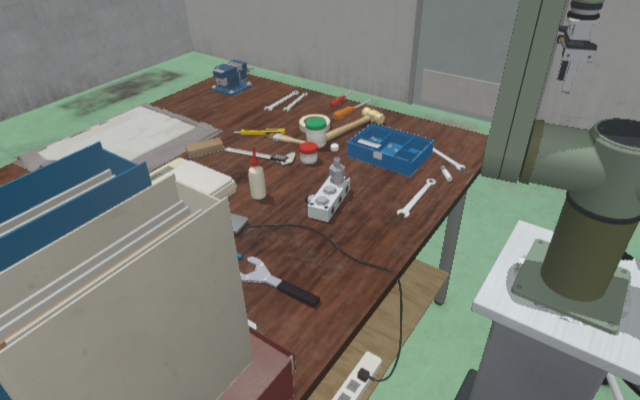

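View pics/wrist0.png

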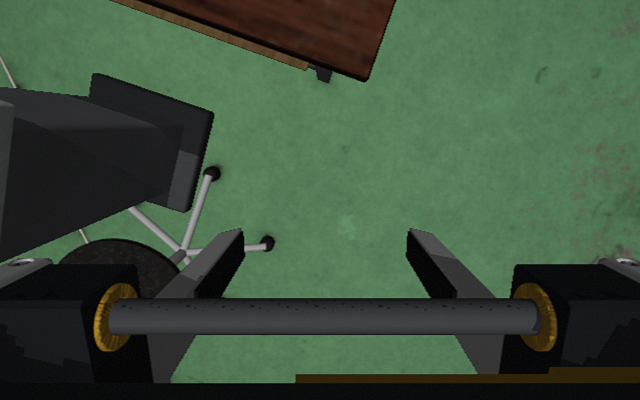

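```bash
python3 - <<'E'
from h import *
im=cv2.imread('pics/top0.png')
a=cv2.resize(im[180:270,210:250],None,fx=6,fy=6,interpolation=cv2.INTER_CUBIC)
b=cv2.resize(im[180:220,310:385],None,fx=7,fy=7,interpolation=cv2.INTER_CUBIC)
o=np.zeros((560,800,3),np.uint8); o[:540,:240]=a; o[:280,250:775]=b
im=cv2.imread('pics/side0.png'); s=cv2.resize(im[150:220,300:360],None,fx=4,fy=4,interpolation=cv2.INTER_CUBIC); o[280:560,250:490]=s
cv2.imwrite('pics/crop0.png',o)
E
```

```text
(no output)
```

View pics/crop0.png

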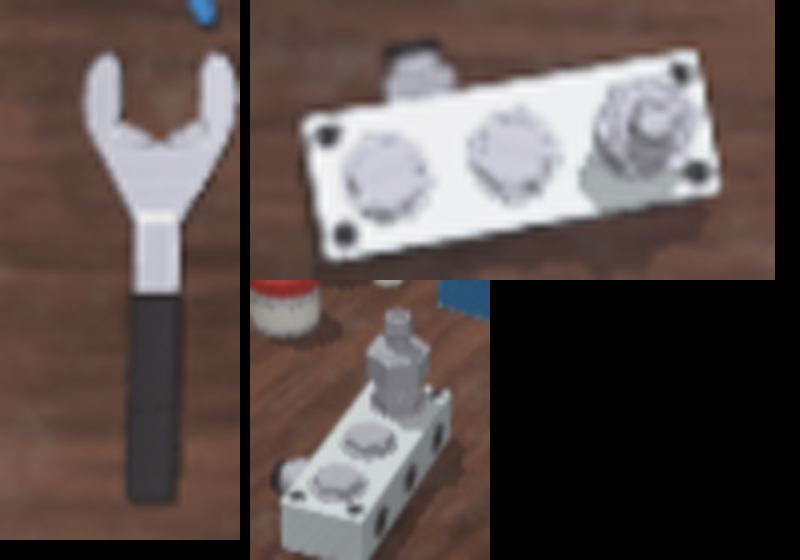

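```bash
python3 - <<'E'
from h import *
c=optics.calibration('top'); cs=optics.calibration('side')
B=lambda x,y:(310+(x-250)/7-.4,180+y/7-.4)
A=lambda x,y:(210+x/6-.4,180+y/6-.4)
P=[ray(c,*B(*q),.038) for q in [(303,120),(690,50),(720,190),(325,262)]]
for p in P: print(np.round(p,4))
ctr=np.mean(P,0); print('manifold',ctr)
d=(P[0]+P[3]-P[1]-P[2]);print('y axis yaw',np.degrees(np.arctan2(d[1],d[0])), np.linalg.norm(d)/2)
u=d/np.linalg.norm(d); print('port-50',ctr-u*.05)
print('tail top cam', ray(c,*B(655,122),.106))
print('side tail', ray(cs,300+(398-250)/4-.4,150+(313-280)/4-.4,.106))
e=ray(c,*A(152,500),.006); t1=ray(c,*A(105,55),.006); t2=ray(c,*A(217,55),.006)
hs=ray(c,*A(157,296),.009)
print(e,hs,t1,t2); m=(t1+t2)/2; w=m-e; print('len',np.linalg.norm(w),'yaw',np.degrees(np.arctan2(w[1],w[0])), np.linalg.norm(t1-t2))
w/=np.linalg.norm(w); print('grip',e+w*.075,'jaw',e+w*.188)
for n,px,z in [('oil',(320,143),0),('tin',(401,141),.05)]: print(n,ray(c,*px,z))
E
```

```text
[0.5863 0.1226 0.038 ]
[ 0.6178 -0.0278  0.038 ]
[ 0.5633 -0.0402  0.038 ]
[0.5313 0.1126 0.038 ]
manifold [0.5746793  0.04180741 0.038     ]
y axis yaw 101.80955649189752 0.15485525513557544
port-50 [ 0.58491227 -0.00713426  0.038     ]
tail top cam [ 0.58273951 -0.0074885   0.106     ]
side tail [ 0.58549888 -0.01003817  0.106     ]
[0.40055095 0.34409169 0.006     ] [0.49371659 0.34550825 0.009     ] [0.60508574 0.37538133 0.006     ] [0.60646141 0.32319958 0.006     ]
len 0.20528846187807262 yaw 1.4511248119414533 0.05219987504445281
grip [0.4755269 0.345991  0.006    ] jaw [0.58849066 0.34885264 0.006     ]
oil [0.74352989 0.11890671 0.        ]
tin [ 0.74446097 -0.10279644  0.05      ]
```

```bash
python3 -m creep '[[[24,32,0,0],[24,32,0,0],[24,32,0,0],[24,32,0,0],[24,32,0,0],[24,32,0,0],[24,32,0,0],[24,32,0,0]]]' 94 20; python3 -m creep '[[[24,32,0,0],[24,32,0,0],[24,32,0,0],[24,32,0,0],[24,32,0,0],[24,32,0,0],[24,32,0,0],[0,0,0,0]]]'
python3 - <<'E'
from h import *
from scipy.spatial.transform import Rotation as R
s=r.read_state(); M=R.from_rotvec(s['orientation']).as_matrix(); print(s['joint_pos'],s['eef_pos'],s['clock']); print(M.round(3), np.degrees(np.arctan2(M[1,0],M[0,0])))
snap('wrist','w1.png')
E
```

```text
clock: 0.82
eef_pos: [0.3765, -0.2825, 0.4003]
orientation: [-2.538, 1.851, 0.006]
force: [0.5, -0.5, -0.4]
grip_width: 0.094
clock: 1.48
eef_pos: [0.5501, -0.041, 0.3991]
orientation: [-2.542, 1.841, 0.007]
force: [-1.3, -0.2, 0.4]
grip_width: 0.094
[-0.23242987  0.16256858  1.60501388  0.00462838  1.37719519  1.01998895] [ 0.55010499 -0.04096646  0.39910302] 1.4833
[[ 0.312 -0.95  -0.002]
 [-0.95  -0.312  0.005]
 [-0.006  0.    -1.   ]] -71.80980129207063
```

View pics/w1.png

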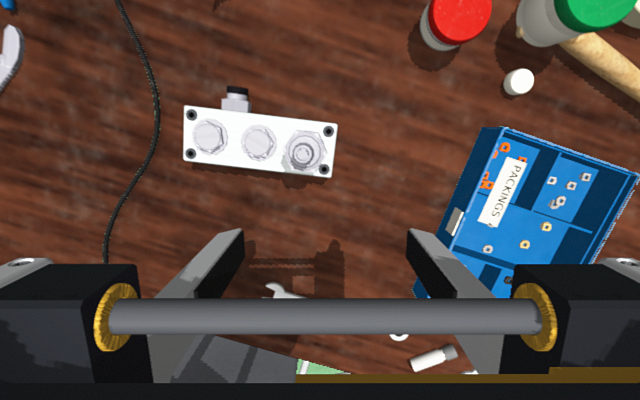

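```bash
python3 - <<'E'
from h import *
im=cv2.imread('pics/w1.png'); cv2.imwrite('pics/w1c.png',cv2.resize(im[110:190,260:350],None,fx=7,fy=7,interpolation=cv2.INTER_CUBIC))
E
```

```text
(no output)
```

View pics/w1c.png

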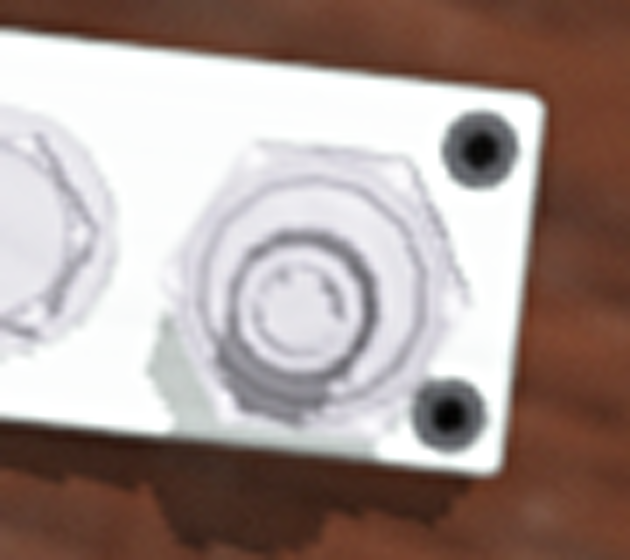

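```bash
python3 - <<'E'
from h import *
c=optics.calibration('wrist')
W=lambda x,y:(260+x/7-.4,110+y/7-.4)
C=[ray(c,*W(*q),.082) for q in [(255,143),(410,157),(470,295),(225,412),(170,280)]]
for p in C: print(p)
for a in [(0,1),(1,2),(4,0)]:
    d=C[a[1]]-C[a[0]]; print('edge',np.linalg.norm(d),np.degrees(np.arctan2(d[1],d[0]))%60)
print('tail',ray(c,*W(303,305),.106)); 
ctr=(C[4]+C[2])/2; print(ctr, np.linalg.norm(C[4]-C[2]),[np.degrees(np.arctan2(*(p-ctr)[1::-1]))%60 for p in C])
E
```

```text
[0.59807509 0.00196392 0.082     ]
[ 0.60254284 -0.01715708  0.082     ]
[ 0.58848658 -0.02978033  0.082     ]
[ 0.56423771 -0.00429513  0.082     ]
[0.57828513 0.00730458 0.082     ]
edge 0.01963602383886365 43.15158160661194
edge 0.018892461558998264 41.92548075729121
edge 0.02049793588744556 44.897543458535075
tail [ 0.58322058 -0.01078864  0.106     ]
[ 0.58338585 -0.01123788  0.082     ] 0.03846244804235785 [np.float64(41.947281315037664), np.float64(42.8296952414366), np.float64(45.38070260822859), np.float64(40.070318725420805), np.float64(45.3807026082286)]
```

```bash
python3 -m creep '[[[-6,4,-8,7.1],[0,0,0,7.1],[0,0,0,7.1],[0,0,0,7.1],[0,0,0,7.1],[0,0,0,7.1],[0,0,0,7.1],[0,0,0,7.1]]]' ; python3 -m creep '[[[0,0,0,7.1],[0,0,0,7.1],[0,0,0,7.1],[0,0,0,7.1],[0,0,0,0]]]'
cat >> h.py <<'E'
from scipy.spatial.transform import Rotation as R
def st():
    s=r.read_state(); M=R.from_rotvec(s['orientation']).as_matrix()
    print('t',round(s['clock'],2),'p',(s['eef_pos']*1000).round(2),'yaw',round(np.degrees(np.arctan2(M[1,0],M[0,0])),2),'F',s['force'].round(2),'T',s['wrist_torque'].round(3),'w',round(s['grip_width']*1000,2),'z',M[:,2].round(4),'j',s['joint_pos'].round(2)); return s
E
python3 - <<'E'
from h import *
st();snap('wrist','w2.png')
E
```

```text
clock: 2.2
eef_pos: [0.5375, -0.0454, 0.3869]
orientation: [3.106, -0.399, -0.019]
force: [0.2, 0.5, -0.4]
grip_width: 0.0943
clock: 2.62
eef_pos: [0.533, -0.0526, 0.3851]
orientation: [3.103, 0.382, -0.024]
force: [-0.4, -0.3, 0.8]
grip_width: 0.0941
t 2.62 p [533.02 -52.56 385.1 ] yaw 14.02 F [-0.43 -0.26  0.77] T [ 0.017 -0.139 -0.069] w 94.07 z [-0.0134 -0.0168 -0.9998] j [-0.25  0.14  1.66 -0.02  1.35 -0.49]
```

View pics/w2.png

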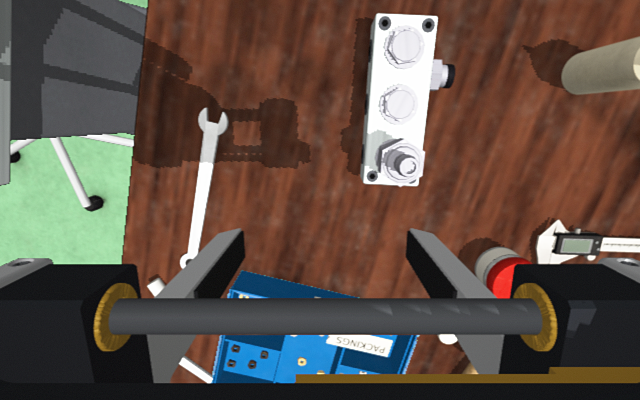

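```bash
python3 -m creep '[[[25,21,-20,0],[25,21,-20,0],[0,0,-10,0],[0,0,0,0]]]'
python3 - <<'E'
from h import *
st();snap('wrist','w3.png')
E
```

```text
clock: 3.0
eef_pos: [0.5834, -0.0137, 0.3349]
orientation: [3.104, 0.344, -0.021]
force: [0.2, 0.5, -0.2]
grip_width: 0.0942
t 3.0 p [583.38 -13.71 334.86] yaw 12.63 F [ 0.23  0.46 -0.25] T [-0.07  -0.049 -0.035] w 94.2 z [-0.0112 -0.0194 -0.9997] j [-0.17  0.29  1.59 -0.02  1.27 -0.38]
```

View pics/w3.png

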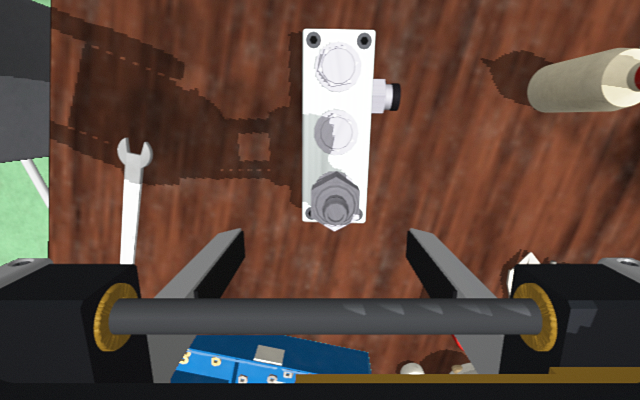

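```bash
python3 - <<'E'
from h import *
im=cv2.imread('pics/w3.png'); cv2.imwrite('pics/w3c.png',cv2.resize(im[160:240,290:380],None,fx=7,fy=7,interpolation=cv2.INTER_CUBIC))
E
```

```text
(no output)
```

View pics/w3c.png

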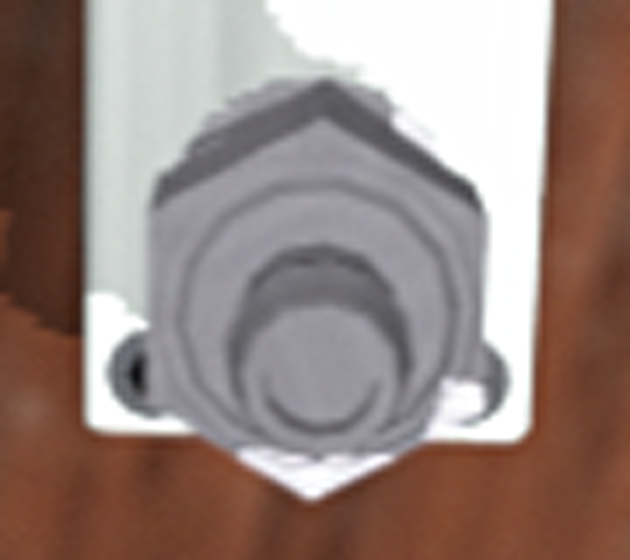

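```bash
python3 - <<'E'
from h import *
c=optics.calibration('wrist')
W=lambda x,y:(290+x/7-.4,160+y/7-.4)
C=[ray(c,*W(*q),.082) for q in [(325,118),(485,208),(477,395),(312,499),(160,400),(154,208)]]
ctr=np.mean(C,0)
for p in C: print(p.round(4),np.degrees(np.arctan2(*(p-ctr)[1::-1]))%60, np.linalg.norm(p-ctr))
print(ctr,'tail',ray(c,*W(322,365),.106))
E
```

```text
[0.5816 0.0132 0.082 ] 41.25433875275927 0.019988808632538213
[0.5999 0.0077 0.082 ] 44.48996088097463 0.02013215280732997
[ 0.604 -0.012  0.082] 42.99809329005609 0.01931997272787373
[ 0.5896 -0.0272  0.082 ] 41.20380545014713 0.02126389313437857
[ 0.5715 -0.0201  0.082 ] 44.25894072902571 0.019615021939214886
[5.665e-01 1.000e-04 8.200e-02] 41.173815821638044 0.02009467408617134
[ 0.58549866 -0.00637183  0.082     ] tail [ 0.58533414 -0.00582494  0.106     ]
```

```bash
python3 -m creep '[[[3.6,9.7,0,0],[0,0,-20,0],[0,0,0,0],[0,0,0,0]]]'
python3 - <<'E'
from h import *
s=st();snap('wrist','w4.png'); snap('side','s4.png')
s=st();from scipy.spatial.transform import Rotation as R
print(s['eef_pos']+.18*R.from_rotvec(s['orientation']).as_matrix()[:,2])
E
```

```text
clock: 3.38
eef_pos: [0.5869, -0.0053, 0.3196]
orientation: [3.104, 0.332, -0.011]
force: [-1.1, -1.1, 0.1]
grip_width: 0.094
t 3.38 p [586.9   -5.26 319.61] yaw 12.21 F [-1.09 -1.15  0.09] T [ 0.006 -0.145 -0.008] w 94.0 z [-0.0052 -0.0201 -0.9998] j [-0.15  0.31  1.59 -0.02  1.24 -0.36]
t 3.48 p [586.68  -5.29 319.32] yaw 12.22 F [-0.06 -0.15 -0.05] T [-0.01  -0.137 -0.057] w 93.99 z [-0.006  -0.0201 -0.9998] j [-0.15  0.31  1.59 -0.02  1.24 -0.36]
[ 0.58560296 -0.00891538  0.13936416]
```

View pics/w4.png

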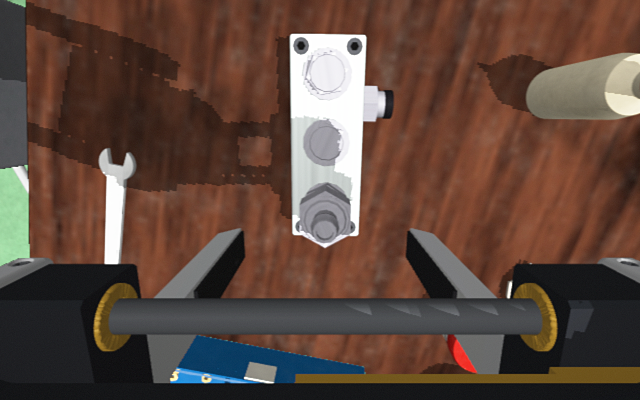

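```bash
python3 - <<'E'
from h import *
im=cv2.imread('pics/w4.png'); a=cv2.resize(im[170:250,280:370],None,fx=5,fy=5,interpolation=cv2.INTER_CUBIC)
im=cv2.imread('pics/s4.png'); b=cv2.resize(im[100:220,300:370],None,fx=4,fy=4,interpolation=cv2.INTER_CUBIC)
o=np.zeros((480,740,3),np.uint8);o[:400,:450]=a;o[:,460:]=b
cv2.imwrite('pics/w4c.png',o)
E
```

```text
(no output)
```

View pics/w4c.png

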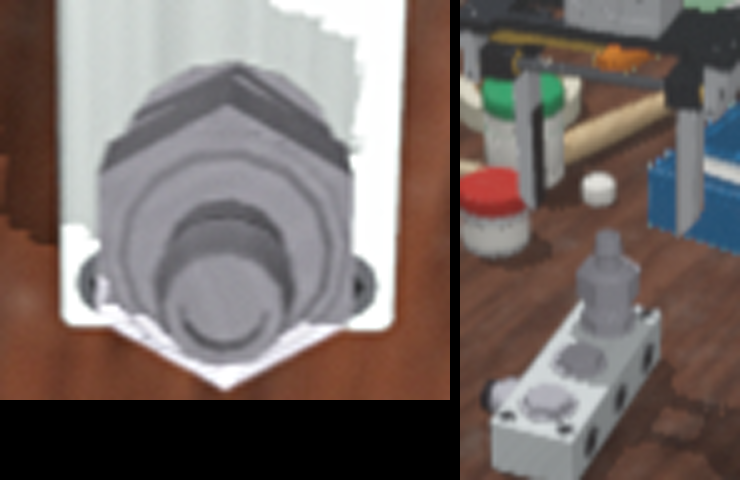

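```bash
python3 - <<'E'
from h import *
c=optics.calibration('wrist')
W=lambda x,y:(280+x/5-.4,170+y/5-.4)
C=[ray(c,*W(*q),.082) for q in [(230,100),(352,172),(347,312),(225,390),(106,300),(101,172)]]
ctr=np.mean(C,0)
for p in C: print(p.round(4),np.degrees(np.arctan2(*(p-ctr)[1::-1]))%60, np.linalg.norm(p-ctr))
print(ctr,'tail',ray(c,*W(224,298),.106)); cs=optics.calibration('side')
print('side tail', ray(cs,300+(608-460)/4-.4,100+(234)/4-.4,.106))
E
```

```text
[0.5802 0.014  0.082 ] 41.03191801950962 0.020104045694013542
[0.5985 0.0078 0.082 ] 42.958646313912816 0.019823754006478424
[ 0.6025 -0.012   0.082 ] 41.298621142129164 0.01952259377830973
[ 0.5884 -0.027   0.082 ] 41.607351081275766 0.021766069643751915
[ 0.5694 -0.0175  0.082 ] 38.86477902659496 0.018804468429384096
[5.651e-01 4.000e-04 8.200e-02] 41.998968786983426 0.019862723076470946
[ 0.5840055  -0.00570835  0.082     ] tail [ 0.58387794 -0.00541827  0.106     ]
side tail [ 0.58481042 -0.00898723  0.106     ]
```

```bash
python3 -m creep '[[[-1.4,2.5,-18,0],[0,0,-18,0],[0,0,-16,0],[0,0,-10,0],[0,0,-2,0],[0,0,0,0]]]'
python3 - <<'E'
from h import *
s=st()
print(s['eef_pos']+.18*R.from_rotvec(s['orientation']).as_matrix()[:,2])
E
```

```text
clock: 3.98
eef_pos: [0.5875, -0.0038, 0.2624]
orientation: [3.101, 0.327, 0.01]
force: [0.0, -0.4, -0.1]
grip_width: 0.0937
t 3.98 p [587.55  -3.84 262.4 ] yaw 12.05 F [ 0.01 -0.41 -0.08] T [-0.001 -0.108 -0.058] w 93.68 z [ 0.0089 -0.0224 -0.9997] j [-0.15  0.38  1.63 -0.02  1.11 -0.35]
[ 0.58915348 -0.0078739   0.08245159]
```

```bash
python3 -m creep '[[[-4.5,1.5,-4,0],[0,0,-4,0],[0,0,-1,0],[0,0,0,0]]]'
python3 - <<'E'
from h import *
s=st()
print(s['eef_pos']+.18*R.from_rotvec(s['orientation']).as_matrix()[:,2])
E
```

```text
clock: 4.32
eef_pos: [0.5838, -0.0025, 0.256]
orientation: [3.1, 0.326, 0.018]
force: [-0.0, 0.2, 0.2]
grip_width: 0.0941
t 4.32 p [583.83  -2.49 256.04] yaw 12.03 F [-0.03  0.23  0.23] T [-0.029 -0.114  0.02 ] w 94.13 z [ 0.0142 -0.0232 -0.9996] j [-0.15  0.38  1.65 -0.02  1.09 -0.35]
[ 0.58638618 -0.00665669  0.07610773]
```

```bash
python3 -m creep '[[[-2,0.3,-3,0],[0,0,0,0],[0,0,0,0],[0,0,0,0],[0,0,0,0],[0,0,0,0]]]' 34 15
python3 - <<'E'
from h import *
s=st()
print(s['eef_pos']+.18*R.from_rotvec(s['orientation']).as_matrix()[:,2])
E
```

```text
clock: 4.82
eef_pos: [0.5822, -0.0022, 0.2541]
orientation: [3.099, 0.326, 0.022]
force: [0.3, 0.4, 0.0]
grip_width: 0.0577
t 4.82 p [582.21  -2.16 254.05] yaw 12.04 F [0.26 0.39 0.02] T [-0.022 -0.025 -0.037] w 57.66 z [ 0.0166 -0.0235 -0.9996] j [-0.15  0.38  1.66 -0.02  1.09 -0.35]
[ 0.58519717 -0.00638964  0.07412544]
```

```bash
python3 -m creep '[[[0,0,0,0],[0,0,0,0],[0,0,0,0],[0,0,0,0],[0,0,0,0],[0,0,0,0]]]'
python3 - <<'E'
from h import *
s=st()
print(s['eef_pos']+.18*R.from_rotvec(s['orientation']).as_matrix()[:,2]);snap('wrist','w5.png')
E
```

```text
clock: 5.32
eef_pos: [0.5822, -0.0023, 0.2542]
orientation: [3.099, 0.326, 0.021]
force: [-0.2, 0.3, 0.5]
grip_width: 0.0359
t 5.32 p [582.17  -2.27 254.21] yaw 12.02 F [-0.23  0.34  0.47] T [-0.011 -0.129 -0.049] w 35.86 z [ 0.0161 -0.0236 -0.9996] j [-0.15  0.38  1.66 -0.02  1.09 -0.35]
[ 0.58507145 -0.00652257  0.07427993]
```

View pics/w5.png

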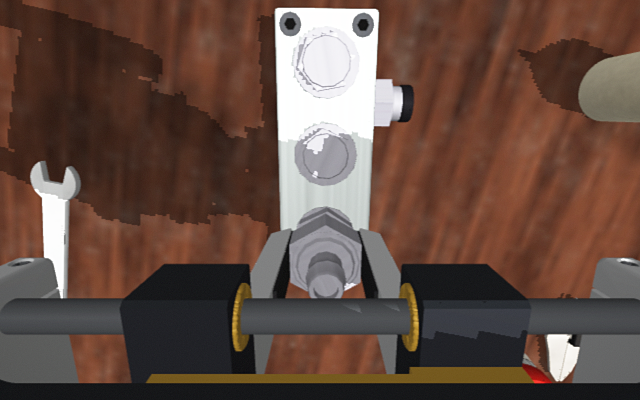

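```bash
python3 -m creep '[[[0,0,0,-5],[0,0,0,-5],[0,0,0,-5],[0,0,0,0]]]'
python3 - <<'E'
from h import *
s=st()
print(s['eef_pos']+.18*R.from_rotvec(s['orientation']).as_matrix()[:,2])
E
```

```text
clock: 5.7
eef_pos: [0.583, -0.0017, 0.2541]
orientation: [3.114, -0.098, 0.021]
force: [-1.2, -0.3, 0.6]
grip_width: 0.036
t 5.7 p [582.96  -1.75 254.08] yaw -3.61 F [-1.21 -0.35  0.61] T [-0.053  0.111 -0.055] w 36.04 z [ 0.0129 -0.0263 -0.9996] j [-0.15  0.38  1.65 -0.03  1.09 -0.07]
[ 0.5852773  -0.00647876  0.07415571]
```

```bash
python3 -m creep '[[[0,0,-0.1,-6],[0,0,0,-6],[0,0,-0.1,-6],[0,0,0,-6]]]'
python3 -c "
from h import *
s=st()
print(s['eef_pos']+.18*R.from_rotvec(s['orientation']).as_matrix()[:,2])"
python3 -m creep '[[[0,0,0,-2]]]'
python3 -c "
from h import *
s=st()"
python3 -m creep '[[[0,0,0,-2]]]'
python3 -c "
from h import *
s=st()"
```

```text
clock: 6.03
eef_pos: [0.5842, -0.0013, 0.2539]
orientation: [3.022, -0.754, 0.021]
force: [1.3, 0.8, -1.8]
grip_width: 0.0359
t 6.03 p [584.24  -1.33 253.94] yaw -28.0 F [ 1.29  0.78 -1.85] T [ 0.022 -0.29   0.062] w 35.91 z [ 0.0064 -0.0294 -0.9995] j [-0.14  0.39  1.65 -0.03  1.1   0.36]
[ 0.58539822 -0.0066274   0.07401866]
clock: 6.12
eef_pos: [0.5845, -0.0013, 0.2539]
orientation: [3.008, -0.809, 0.021]
force: [0.7, -0.3, -0.5]
grip_width: 0.0361
t 6.12 p [584.45  -1.27 253.88] yaw -30.09 F [ 0.67 -0.31 -0.47] T [-0.011  0.085  0.066] w 36.15 z [ 0.0059 -0.0296 -0.9995] j [-0.14  0.39  1.65 -0.03  1.1   0.4 ]
clock: 6.2
eef_pos: [0.5846, -0.0013, 0.2538]
orientation: [2.993, -0.86, 0.02]
force: [-0.2, -0.6, 0.7]
grip_width: 0.0357
t 6.2 p [584.57  -1.27 253.84] yaw -32.05 F [-0.2  -0.6   0.69] T [ 0.012 -0.048  0.09 ] w 35.69 z [ 0.0051 -0.0298 -0.9995] j [-0.14  0.39  1.64 -0.03  1.1   0.43]
```

```bash
cat > chk.py <<'E'
from h import *
import sys
s=r.read_state(); M=R.from_rotvec(s['orientation']).as_matrix()
T=s['wrist_torque'][2]; print(round(s['clock'],2),'yaw',round(np.degrees(np.arctan2(M[1,0],M[0,0])),2),'Tz',round(T,3),'F',s['force'].round(1),'z',round(s['eef_pos'][2]*1000,2))
sys.exit(T>float(sys.argv[1]))
E
q(){ python3 chk.py 0.16; }
python3 -m creep '[[[0,0,0,-2]]]' >/dev/null; q && python3 -m creep '[[[0,0,0,-2]]]' >/dev/null; q && python3 -m creep '[[[0,0,0,-2]]]' >/dev/null ; q && python3 -m creep '[[[0,0,0,-2]]]' >/dev/null ; q && python3 -m creep '[[[0,0,0,-2]]]' >/dev/null ; q
```

```text
6.28 yaw -33.99 Tz 0.058 F [ 1.5 -0.7 -1.2] z 253.87
6.28 yaw -33.99 Tz 0.058 F [ 1.5 -0.7 -1.2] z 253.87
6.28 yaw -33.99 Tz 0.058 F [ 1.5 -0.7 -1.2] z 253.87
6.28 yaw -33.99 Tz 0.058 F [ 1.5 -0.7 -1.2] z 253.87
6.28 yaw -33.99 Tz 0.058 F [ 1.5 -0.7 -1.2] z 253.87False
False
False
False
False
```

```bash
sed -i 's/sys.exit(.*/sys.exit(int(T>float(sys.argv[1])))/' chk.py
q(){ python3 chk.py 0.16; }
python3 -m creep '[[[0,0,0,-2]]]' >/dev/null && q && python3 -m creep '[[[0,0,0,-2]]]' >/dev/null && q && python3 -m creep '[[[0,0,0,-2]]]' >/dev/null  && q && python3 -m creep '[[[0,0,0,-2]]]' >/dev/null  && q && python3 -m creep '[[[0,0,0,-2]]]' >/dev/null && q
```

```text
6.37 yaw -35.94 Tz 0.062 F [ 1.4 -0.3 -0.4] z 253.82
6.45 yaw -37.88 Tz 0.055 F [ 1.3  0.1 -0.3] z 253.85
6.53 yaw -39.82 Tz 0.057 F [ 0.7  0.7 -0.3] z 253.77
6.62 yaw -41.77 Tz 0.035 F [ 1.4 -0.6  0.1] z 253.79
6.7 yaw -43.71 Tz 0.032 F [ 1.8  0.5 -0. ] z 253.78
```

```bash

q(){ python3 chk.py 0.16; }
python3 -m creep '[[[0,0,0,-2]]]' >/dev/null && q && python3 -m creep '[[[0,0,0,-2]]]' >/dev/null && q && python3 -m creep '[[[0,0,0,-2]]]' >/dev/null  && q && python3 -m creep '[[[0,0,0,-2]]]' >/dev/null  && q && python3 -m creep '[[[0,0,0,-2]]]' >/dev/null && q && python3 -m creep '[[[0,0,-0.1,-2]]]' >/dev/null && q && python3 -m creep '[[[0,0,0,-2]]]' >/dev/null && q && python3 -m creep '[[[0,0,0,-2]]]' >/dev/null  && q && python3 -m creep '[[[0,0,0,-2]]]' >/dev/null  && q && python3 -m creep '[[[0,0,0,-2]]]' >/dev/null && q
```

```text
6.78 yaw -45.66 Tz 0.138 F [ 1.4  0.4 -0.9] z 253.75
6.87 yaw -47.6 Tz 0.045 F [ 1.  -0.6 -0.9] z 253.72
6.95 yaw -49.55 Tz 0.096 F [ 0.5 -0.  -0.2] z 253.73
7.03 yaw -51.49 Tz 0.074 F [ 0.8 -0.6 -0.5] z 253.71
7.12 yaw -53.43 Tz 0.342 F [ 1.3 -0.3  0.3] z 253.67
```

```bash
for i in 1 2 3 4; do python3 -m creep '[[[0,0,0,0]]]' >/dev/null; python3 chk.py 0.1; done
```

```text
7.2 yaw -53.29 Tz 0.303 F [0.4 0.1 0.2] z 253.66
7.28 yaw -53.13 Tz 0.188 F [0.5 0.4 0.4] z 253.67
7.37 yaw -53.01 Tz 0.159 F [0.3 0.  0.9] z 253.7
7.45 yaw -52.94 Tz 0.151 F [ 0.  -0.5 -0.5] z 253.68
```

```bash
python3 -m creep '[[[0,0,0,-1]]]' >/dev/null; python3 chk.py 0.3 &&  python3 -m creep '[[[0,0,0,-1]]]' >/dev/null; python3 chk.py 0.3
```

```text
7.53 yaw -53.91 Tz 0.47 F [ 2.1  0.4 -0.4] z 253.69
7.53 yaw -53.91 Tz 0.47 F [ 2.1  0.4 -0.4] z 253.69
```

```bash
for i in 1 2; do python3 -m creep '[[[0,0,0,0]]]' >/dev/null; python3 chk.py 0.1; done
```

```text
7.62 yaw -53.89 Tz 0.428 F [-0.5  0.6  0.4] z 253.72
7.7 yaw -53.85 Tz 0.338 F [ 1.   1.  -0.4] z 253.65
```

```bash
python3 -m creep '[[[0,0,0,0],[0,0,0,0],[0,0,0,0],[0,0,0,0],[0,0,0,0],[0,0,0,0],[0,0,0,0]]]' 80 
python3 -c "
from h import *
st();snap('wrist','w6.png');snap('side','s6.png')"
```

```text
clock: 8.28
eef_pos: [0.586, -0.0014, 0.2537]
orientation: [2.774, -1.414, 0.018]
force: [-0.0, -0.1, -0.1]
grip_width: 0.0782
t 8.28 p [586.02  -1.36 253.67] yaw -54.01 F [-0.   -0.13 -0.09] T [-0.005  0.001 -0.05 ] w 78.17 z [-0.0026 -0.0301 -0.9995] j [-0.14  0.39  1.64 -0.03  1.11  0.82]
```

View pics/w6.png

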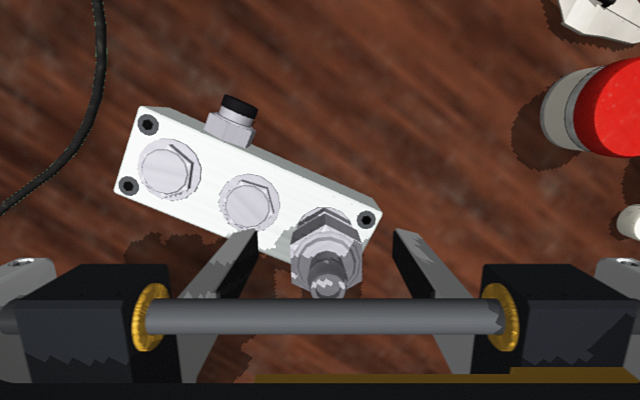

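```bash
python3 -m creep '[[[0,0,20,0],[0,0,35,0],[0,0,35,0],[-10,20,20,0],[-10,35,0,-5],[-10,38,0,-5],[-10,38,0,-5],[-10,38,0,-5]]]' 94
python3 -m creep '[[[-10,38,0,-5],[-10,38,0,-5],[-10,38,0,-5],[-10,38,0,0],[-10,20,0,0],[0,0,0,0]]]' 60
python3 -c "
from h import *
st();snap('wrist','w7.png');snap('side','s7.png');st()"
```

```text
clock: 9.05
eef_pos: [0.5348, 0.1657, 0.3692]
orientation: [2.46, -1.912, 0.011]
force: [0.5, -0.0, -0.2]
grip_width: 0.0942
clock: 9.55
eef_pos: [0.4782, 0.3515, 0.3712]
orientation: [2.179, -2.232, 0.005]
force: [-0.2, -0.5, -0.7]
grip_width: 0.0609
t 9.55 p [478.24 351.51 371.19] yaw -91.36 F [-0.24 -0.54 -0.74] T [ 0.011  0.012 -0.01 ] w 60.85 z [-0.0136 -0.0174 -0.9998] j [ 0.49  0.28  1.52 -0.01  1.36  2.09]
t 9.65 p [479.81 348.63 371.1 ] yaw -91.52 F [ 0.23 -0.05 -0.54] T [-0.008  0.008  0.009] w 60.2 z [-0.0127 -0.0195 -0.9997] j [ 0.49  0.28  1.52 -0.01  1.36  2.09]
```

View pics/w7.png

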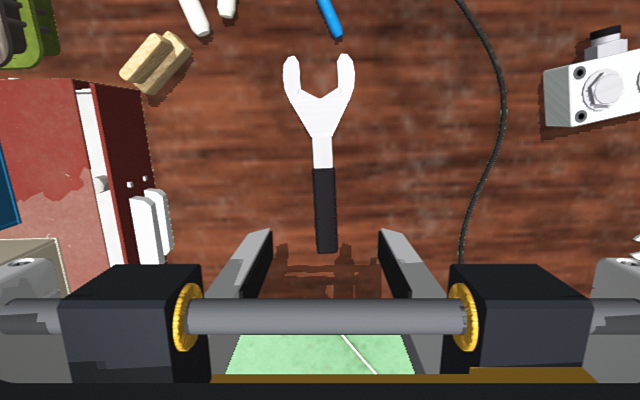

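```bash
python3 - <<'E'
from h import *
s=st(); print(s['eef_pos']+.18*R.from_rotvec(s['orientation']).as_matrix()[:,2])
c=optics.calibration('wrist')
e=ray(c,327,252,.010); h=ray(c,323.5,168,.012); t=ray(c,318.5,56,.008); 
t1=ray(c,291,57,.0095);t2=ray(c,346,56,.0095)
print(e,h,t,np.linalg.norm(t-e),np.linalg.norm(h-e),np.linalg.norm(t1-t2))
for a,b in [(e,h),(e,t)]:
    w=b-a; print(np.degrees(np.arctan2(w[1],w[0])))
w=(t-e);w/=np.linalg.norm(w);print('grip',e+w*.075)
E
```

```text
t 9.65 p [479.81 348.63 371.1 ] yaw -91.52 F [ 0.23 -0.05 -0.54] T [-0.008  0.008  0.009] w 60.2 z [-0.0127 -0.0195 -0.9997] j [ 0.49  0.28  1.52 -0.01  1.36  2.09]
[0.47751517 0.34512354 0.19115182]
[0.40310385 0.34132535 0.01      ] [0.49758985 0.34273182 0.012     ] [0.60590259 0.34461216 0.008     ] 0.20283523025602326 0.09451762775306095 0.05294946393436612
0.8528085753092635
0.9285253834964096
grip [0.47809036 0.34254068 0.00926048]
```

```bash
python3 -m creep '[[[0,-1,-35,2.5],[0,0,-35,0],[0,0,-30,0],[0,0,-25,0],[0,0,0,0],[0,0,0,0]]]' 60
python3 -c "
from h import *
s=st(); print(s['eef_pos']+.18*R.from_rotvec(s['orientation']).as_matrix()[:,2])"
```

```text
clock: 10.15
eef_pos: [0.485, 0.3392, 0.2461]
orientation: [2.221, -2.2, 0.02]
force: [0.2, 0.9, 0.3]
grip_width: 0.0598
t 10.15 p [485.05 339.22 246.12] yaw -89.43 F [0.17 0.89 0.25] T [ 0.025 -0.003  0.014] w 59.82 z [-0.0017 -0.02   -0.9998] j [ 0.47  0.42  1.62 -0.02  1.11  2.04]
[0.48474768 0.33562557 0.06615576]
```

```bash
python3 -m creep '[[[-7,8.4,-10,0.5],[0,0,-10,0],[0,0,-8,0],[0,0,0,0]]]' 60
python3 -c "
from h import *
s=st(); print(s['eef_pos']+.18*R.from_rotvec(s['orientation']).as_matrix()[:,2]);snap('side','s8.png');snap('wrist','w8.png')"
```

```text
clock: 10.48
eef_pos: [0.4807, 0.3469, 0.2209]
orientation: [2.233, -2.198, 0.025]
force: [-0.8, -0.5, 0.4]
grip_width: 0.0599
t 10.48 p [480.69 346.92 220.88] yaw -89.11 F [-0.79 -0.51  0.45] T [0.003 0.018 0.039] w 59.92 z [ 0.0058 -0.0168 -0.9998] j [ 0.48  0.45  1.63 -0.02  1.06  2.05]
[0.48172873 0.34390946 0.04091143]
```

View pics/w8.png

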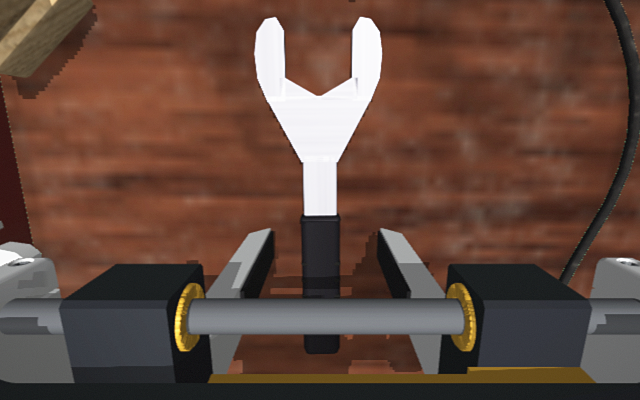

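```bash
python3 -m creep '[[[-4,0,-8,0],[0,0,-6,0],[0,0,-3,0],[0,0,0,0],[0,0,0,0]]]' 60
python3 -c "
from h import *
s=st(); print(s['eef_pos']+.18*R.from_rotvec(s['orientation']).as_matrix()[:,2])"
```

```text
clock: 11.0
eef_pos: [0.4776, 0.3482, 0.2058]
orientation: [2.239, -2.202, 0.028]
force: [0.1, 0.5, 0.2]
grip_width: 0.0603
t 11.0 p [477.62 348.21 205.77] yaw -89.06 F [0.11 0.53 0.18] T [ 0.01   0.028 -0.022] w 60.25 z [ 0.0118 -0.0137 -0.9998] j [ 0.49  0.47  1.65 -0.02  1.02  2.05]
[0.47975037 0.34573986 0.02579875]
```

```bash
python3 -m creep '[[[-1,-0.5,-3,0],[0,0,-1,0],[0,0,0,0],[0,0,0,0],[0,0,0,0],[0,0,0,0],[0,0,0,0],[0,0,0,0]]]' 15 60
python3 -c "
from h import *
s=st(); print(s['eef_pos']+.18*R.from_rotvec(s['orientation']).as_matrix()[:,2])"
```

```text
clock: 11.67
eef_pos: [0.4767, 0.3478, 0.2016]
orientation: [2.239, -2.203, 0.028]
force: [-0.2, 0.1, -0.7]
grip_width: 0.023
t 11.67 p [476.72 347.78 201.63] yaw -89.07 F [-0.15  0.14 -0.72] T [ 0.069  0.028 -0.038] w 23.04 z [ 0.0124 -0.0131 -0.9998] j [ 0.49  0.48  1.65 -0.02  1.01  2.05]
[0.47894561 0.34541785 0.02165866]
```

```bash
python3 -m creep '[[[0,0,10,0],[0,0,30,0],[0,0,35,0],[0,0,35,0],[0,0,35,0],[0,0,0,0],[0,0,0,0]]]'
python3 -c "
from h import *
s=st(); print(s['eef_pos']+.18*R.from_rotvec(s['orientation']).as_matrix()[:,2]);snap('side','s9.png');snap('wrist','w9.png')"
```

```text
clock: 12.25
eef_pos: [0.4717, 0.345, 0.3495]
orientation: [2.228, -2.192, 0.02]
force: [-0.3, 0.2, -3.9]
grip_width: 0.0232
t 12.25 p [471.67 345.01 349.48] yaw -89.08 F [-0.3   0.15 -3.91] T [0.039 0.191 0.004] w 23.24 z [-0.0023 -0.0203 -0.9998] j [ 0.49  0.28  1.57 -0.02  1.3   2.05]
[0.47125621 0.34134861 0.16951494]
```

View pics/w9.png

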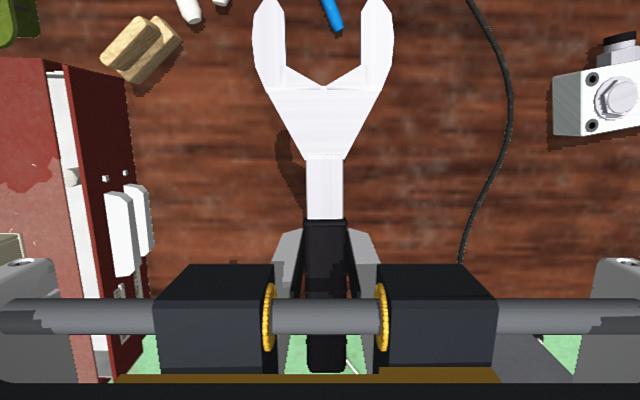

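View pics/s9.png

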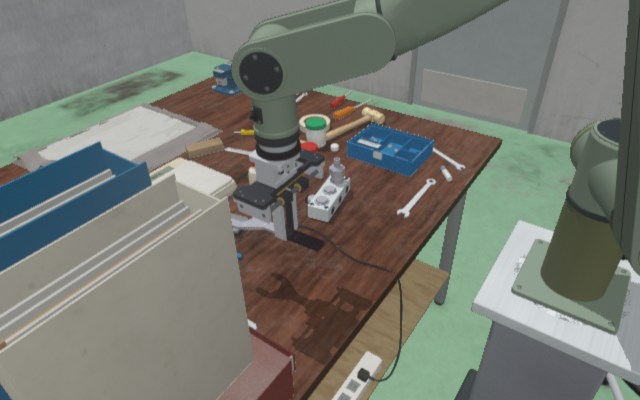

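```bash
python3 - <<'E'
from h import *
s=st(); M=R.from_rotvec(s['orientation']).as_matrix(); g=s['eef_pos']+.18*M[:,2]; print(g)
c=optics.calibration('wrist')
V=ray(c,325,89,.1555); a=ray(c,325,220,.158); 
lo=ray(c,285,65,.155); hi=ray(c,361,65,.155); print(V,a,lo,hi,np.linalg.norm(lo-hi))
w=V-a;w[2]=0;print('yaw',np.degrees(np.arctan2(w[1],w[0])),np.linalg.norm(w))
w/=np.linalg.norm(w); print('jaw',V+.0224*w,'dist', np.linalg.norm((V+.0224*w-g)[:2]))
print('shank start to grip',np.dot(a-g,w))
E
```

```text
t 12.35 p [471.94 345.13 348.67] yaw -89.08 F [-0.17 -0.02 -2.25] T [ 0.068  0.12  -0.022] w 23.21 z [-0.0023 -0.0204 -0.9998] j [ 0.49  0.28  1.57 -0.02  1.3   2.05]
[0.47151858 0.34146482 0.16870334]
[0.55572893 0.34262457 0.1555    ] [0.48812193 0.34152762 0.158     ] [0.566616  0.3624993 0.155    ] [0.56736694 0.32500688 0.155     ] 0.03749994378582221
yaw 0.9295697410389867 0.06761589635464962
jaw [0.57812598 0.34298798 0.1555    ] dist 0.1066182774497737
shank start to grip 0.016602180989891822
```

```bash
python3 -m creep '[[[0,-25,0,0],[0,-38,0,5],[0,-38,0,5],[0,-38,0,5],[0,-38,0,5],[0,-38,0,5],[0,-38,0,5],[0,-38,0,4]]]'
python3 -m creep '[[[-5,-38,0,4],[-4,-38,0,0],[0,-38,0,0],[0,-30,0,0],[0,-12,0,0],[0,0,0,0],[0,0,0,0]]]'
python3 -c "
from h import *
s=st(); print(s['eef_pos']+.18*R.from_rotvec(s['orientation']).as_matrix()[:,2]);snap('wrist','w10.png')"
```

```text
clock: 13.02
eef_pos: [0.4627, 0.0488, 0.3302]
orientation: [2.786, -1.376, -0.008]
force: [0.2, 0.2, -2.2]
grip_width: 0.0235
clock: 13.6
eef_pos: [0.4444, -0.1198, 0.3149]
orientation: [2.824, -1.279, -0.05]
force: [0.0, 0.7, -2.9]
grip_width: 0.023
t 13.6 p [ 444.42 -119.84  314.93] yaw -48.76 F [ 0.04  0.71 -2.93] T [-0.052  0.037  0.043] w 22.98 z [-0.0465 -0.0243 -0.9986] j [-0.44  0.07  1.89 -0.04  1.21  0.43]
[ 0.43603842 -0.12421091  0.13517834]
```

View pics/w10.png

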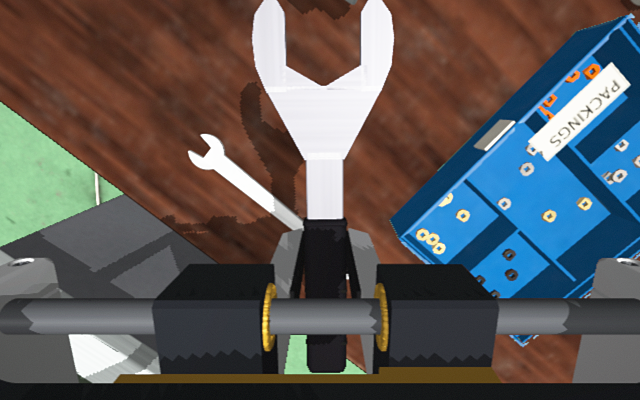

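```bash
python3 -m creep '[[[0,0,-10,0],[0,0,-10,0],[10,8,-10,-1.3],[10,8,-6,-1.3],[0,0,0,0],[0,0,0,0]]]'
python3 -c "
from h import *
s=st(); print(s['eef_pos']+.18*R.from_rotvec(s['orientation']).as_matrix()[:,2]);snap('wrist','w11.png');snap('side','s11.png');st()"
```

```text
clock: 14.15
eef_pos: [0.463, -0.0956, 0.2708]
orientation: [2.801, -1.33, -0.066]
force: [0.0, -0.7, -2.5]
grip_width: 0.0234
t 14.15 p [463.01 -95.61 270.81] yaw -50.84 F [ 0.01 -0.72 -2.49] T [-0.085  0.027  0.051] w 23.36 z [-0.0557 -0.0185 -0.9983] j [-0.38  0.17  1.89 -0.04  1.13  0.53]
[ 0.4529767  -0.09893136  0.09112321]
t 14.25 p [462.88 -96.1  271.35] yaw -50.91 F [-0.7  -0.07 -3.1 ] T [-0.097  0.018  0.057] w 23.36 z [-0.055  -0.0186 -0.9983] j [-0.38  0.17  1.89 -0.04  1.13  0.53]
```

View pics/w11.png

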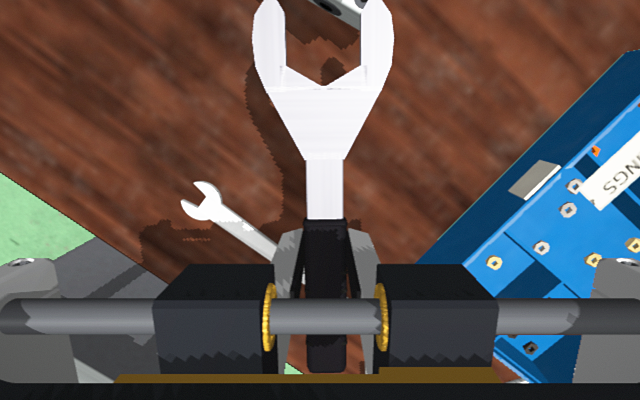

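View pics/s11.png

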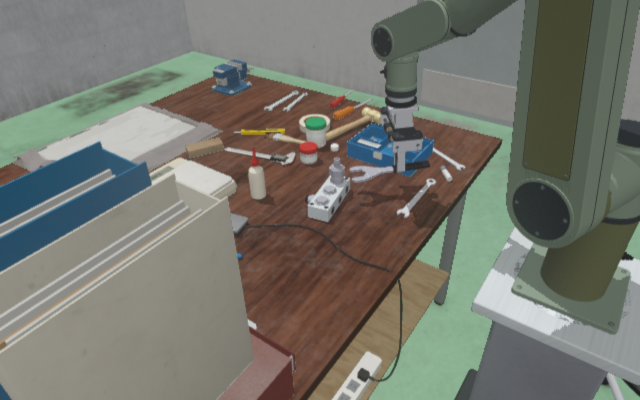

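```bash
cat >> h.py <<'E'
# jaw in tool frame, from lifted view
_M=R.from_rotvec([2.228,-2.192,0.020]).as_matrix()
_g=np.array([0.47194,0.34513,0.34867])
JT=_M.T@(np.array([0.57813,0.34299,0.1555-.0035-.0003])-_g)
UT=_M.T@np.array([np.cos(np.radians(.93)),np.sin(np.radians(.93)),-.0147])
A=np.array([.5853,-.0067,.071])
def jaw(quiet=0):
    s=r.read_state(); M=R.from_rotvec(s['orientation']).as_matrix()
    j=s['eef_pos']+M@JT; u=M@UT; th=np.arctan2(u[1],u[0]); e=np.array([np.cos(th),np.sin(th)]); n=np.array([-e[1],e[0]])
    d=(A-j)[:2]
    print('t',round(s['clock'],2),'jaw',(j*1000).round(1),'yaw',round(np.degrees(th),2),'pitch',u[2].round(3),'roll',round(-(M[:,2]@np.array([n[0],n[1],0])),3),'to axis along/lat mm',round(d@e*1000,1),round(d@n*1000,1),'F',s['force'].round(1),'T',s['wrist_torque'].round(2),'tcp',(s['eef_pos']*1000).round(1),'e',e.round(3))
    return s
E
python3 -c "
from h import *
jaw()"
```

```text
t 14.25 jaw [534.5 -32.4  69.1] yaw 39.18 pitch -0.067 roll -0.02 to axis along/lat mm 55.6 -12.1 F [-0.7 -0.1 -3.1] T [-0.1   0.02  0.06] tcp [462.9 -96.1 271.3] e [0.775 0.632]
```

```bash
python3 -m creep '[[[4,-5,0,0],[4,-5,1,-0.3],[0,0,0,0],[0,0,0,0]]]'
python3 -c "
from h import *
jaw();snap('wrist','w12.png');snap('side','s12.png');jaw()
im=cv2.imread('pics/s12.png'); a=cv2.resize(im[120:220,310:430],None,fx=6,fy=6,interpolation=cv2.INTER_CUBIC);cv2.imwrite('pics/s12c.png',a)"
```

```text
clock: 14.58
eef_pos: [0.4715, -0.1075, 0.2736]
orientation: [2.796, -1.338, -0.061]
force: [0.7, 0.1, -3.1]
grip_width: 0.0231
t 14.58 jaw [543.9 -44.5  71.5] yaw 38.9 pitch -0.066 roll -0.018 to axis along/lat mm 56.0 3.4 F [ 0.7  0.1 -3.1] T [-0.08 -0.01  0.  ] tcp [ 471.5 -107.5  273.6] e [0.778 0.628]
t 14.68 jaw [543.9 -44.5  71.5] yaw 38.9 pitch -0.066 roll -0.017 to axis along/lat mm 55.9 3.4 F [ 0.2 -0.1 -2.3] T [-0.05  0.04  0.01] tcp [ 471.5 -107.4  273.7] e [0.778 0.628]
```

View pics/w12.png

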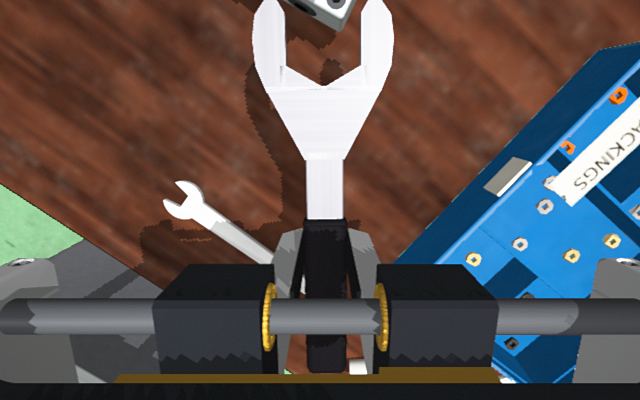

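View pics/s12c.png

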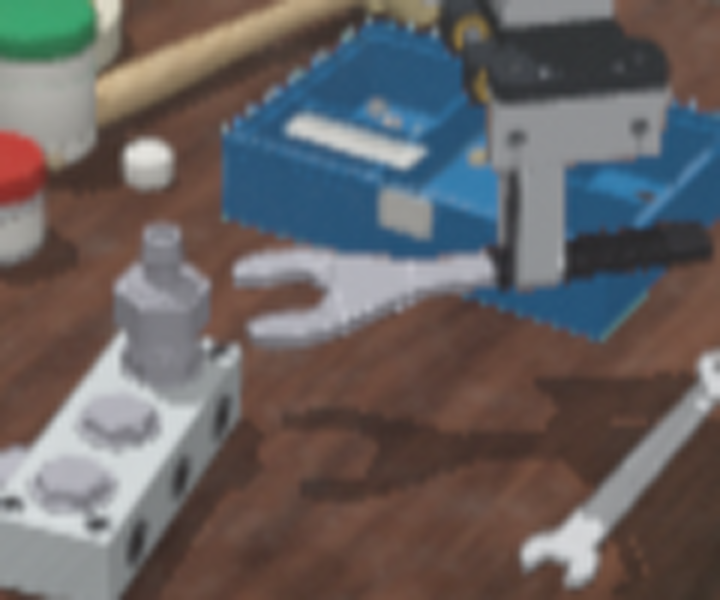

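```bash
python3 - <<'E'
from h import *
s=jaw(); M=R.from_rotvec(s['orientation']).as_matrix(); j=s['eef_pos']+M@JT; u=M@UT
c=optics.calibration('side'); im=cv2.imread('pics/s12.png'); k=6
big=cv2.resize(im[120:220,310:430],None,fx=k,fy=k,interpolation=cv2.INTER_CUBIC)
def P(p): q=proj(c,p); return tuple(int(v) for v in ((q[0]+.5-310)*k,(q[1]+.5-120)*k))
for z in (.082,.060):
  pts=[P(A*[1,1,0]+np.array([.0208*np.cos(t),.0208*np.sin(t),z])) for t in np.radians(38.6+60*np.arange(6))]
  cv2.polylines(big,[np.array(pts)],True,(0,0,255),1)
cv2.circle(big,P([A[0],A[1],.106]),4,(0,255,0),1)
y=np.cross([0,0,1],u)
for a,b in [(0,0),(.018,.0189),(.018,-.0189),(-.0224,0),(-.0929,.010),(-.0929,-.010)]: cv2.circle(big,P(j+u*a+y*b),4,(255,255,0),1)
cv2.imwrite('pics/ov12.png',big)
E
```

```text
t 14.68 jaw [543.9 -44.5  71.5] yaw 38.9 pitch -0.066 roll -0.017 to axis along/lat mm 55.9 3.4 F [ 0.2 -0.1 -2.3] T [-0.05  0.04  0.01] tcp [ 471.5 -107.4  273.7] e [0.778 0.628]
```

View pics/ov12.png

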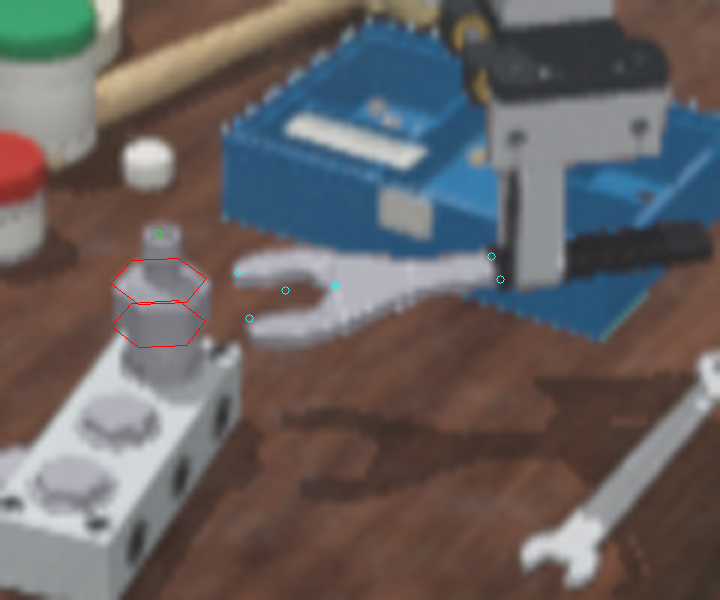

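```bash
python3 -m creep '[[[2.5,6,0,0],[4.7,3.8,0,0],[4.7,3.8,0,0],[0,0,0,0],[0,0,0,0]]]'
python3 -c "
from h import *
jaw()"
```

```text
clock: 15.1
eef_pos: [0.4845, -0.0924, 0.274]
orientation: [2.797, -1.339, -0.059]
force: [-0.2, -0.2, -3.0]
grip_width: 0.0231
t 15.1 jaw [557.1 -29.4  71.9] yaw 38.87 pitch -0.065 roll -0.017 to axis along/lat mm 36.2 -0.0 F [-0.2 -0.2 -3. ] T [-0.09  0.07 -0.01] tcp [484.5 -92.4 274. ] e [0.779 0.628]
```

```bash
python3 -m creep '[[[3.9,3.1,0,0],[3.9,3.1,0,0],[0,0,0,0],[0,0,0,0]]]'
python3 -c "
from h import *
jaw()"
python3 -m creep '[[[3.9,3.1,0,0],[3.9,3.1,0,0],[0,0,0,0],[0,0,0,0]]]'
python3 -c "
from h import *
jaw();snap('side','s13.png');snap('wrist','w13.png')
im=cv2.imread('pics/s13.png'); a=cv2.resize(im[120:220,310:430],None,fx=6,fy=6,interpolation=cv2.INTER_CUBIC);cv2.imwrite('pics/s13c.png',a)"
```

```text
clock: 15.43
eef_pos: [0.4934, -0.0853, 0.274]
orientation: [2.796, -1.338, -0.058]
force: [0.1, -0.5, -2.9]
grip_width: 0.0235
t 15.43 jaw [566.1 -22.4  71.9] yaw 38.9 pitch -0.065 roll -0.016 to axis along/lat mm 24.8 0.2 F [ 0.1 -0.5 -2.9] T [-0.22  0.01 -0.07] tcp [493.4 -85.3 274. ] e [0.778 0.628]
clock: 15.77
eef_pos: [0.5022, -0.0787, 0.274]
orientation: [2.796, -1.339, -0.057]
force: [0.9, -0.1, -3.1]
grip_width: 0.0234
t 15.77 jaw [574.9 -15.9  71.9] yaw 38.88 pitch -0.065 roll -0.016 to axis along/lat mm 13.9 0.7 F [ 0.9 -0.1 -3.1] T [-0.15  0.07 -0.05] tcp [502.2 -78.7 274. ] e [0.778 0.628]
```

View pics/s13c.png

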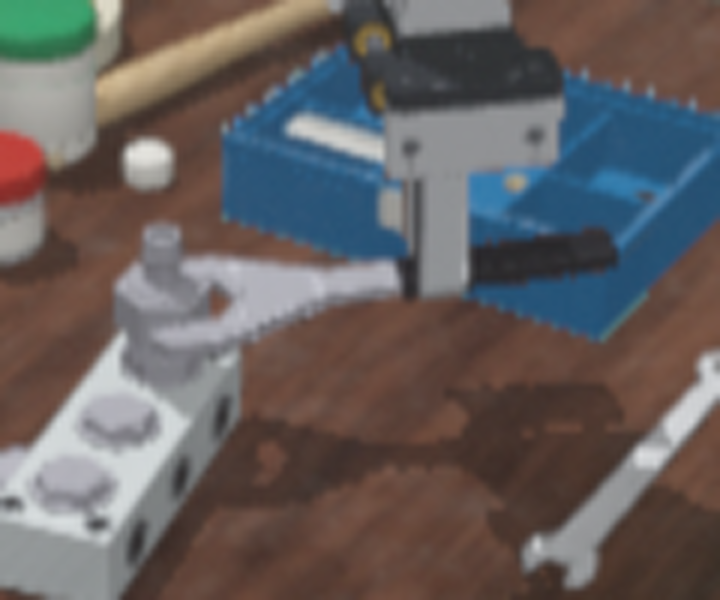

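View pics/w13.png

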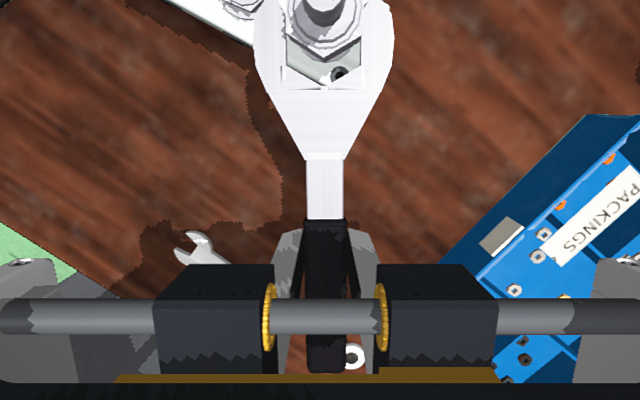

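```bash
python3 -m creep '[[[3.8,3.2,0,0],[3.5,3.2,0,0],[0,0,0,0],[0,0,0,0]]]'
python3 -c "
from h import *
jaw();snap('wrist','w14.png')"
```

```text
clock: 16.2
eef_pos: [0.51, -0.0722, 0.2741]
orientation: [2.795, -1.34, -0.056]
force: [-0.6, -0.2, -2.8]
grip_width: 0.0234
t 16.2 jaw [582.9  -9.6  72. ] yaw 38.81 pitch -0.065 roll -0.015 to axis along/lat mm 3.6 0.8 F [-0.6 -0.2 -2.8] T [-0.27  0.03 -0.09] tcp [510.  -72.2 274.1] e [0.779 0.627]
```

View pics/w14.png

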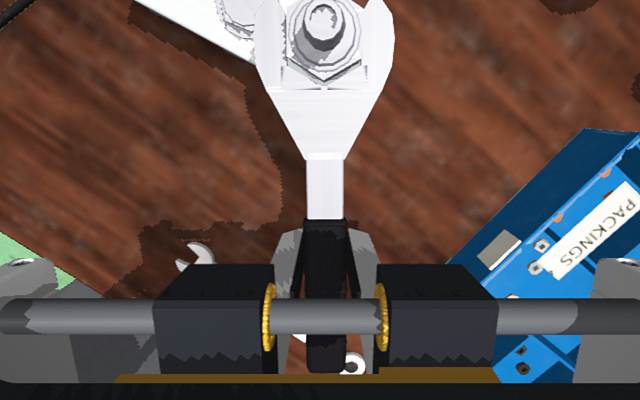

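```bash
cat > plan.py <<'E'
from h import *
import sys
step=float(sys.argv[1]); n=int(sys.argv[2]); al=float(sys.argv[3]) # keep jaw 'al' mm short of axis, lat 0
s=jaw(); M=R.from_rotvec(s['orientation']).as_matrix()
p=s['eef_pos'][:2].copy(); j0=M@JT; u0=M@UT; th0=np.arctan2(u0[1],u0[0])
for i in range(1,n+1):
    a=np.radians(step*i); Q=np.array([[np.cos(a),-np.sin(a)],[np.sin(a),np.cos(a)]])
    e=np.array([np.cos(th0+a),np.sin(th0+a)])
    t=A[:2]-e*al/1000-Q@j0[:2]
    print('row',((t-p)*1000).round(1),step); p=t
E
python3 -m creep '[[[2,1.5,0,0],[0,0,0,0],[0,0,0,0]]]' >/dev/null
python3 plan.py -4 4 0.8
```

```text
t 16.5 jaw [584.8  -8.   71.9] yaw 38.81 pitch -0.066 roll -0.015 to axis along/lat mm 1.2 0.7 F [-0.3 -0.9 -2.7] T [-0.3   0.01 -0.08] tcp [512.  -70.6 274. ] e [0.779 0.627]
row [-4.4  6.1] -4.0
row [-3.8  5.6] -4.0
row [-3.4  5.8] -4.0
row [-3.  6.] -4.0
```

```bash
python3 -m creep '[[[-4.2,5.8,0,-4],[-3.8,5.6,0,-4]]]' >/dev/null
python3 plan.py -5 4 0.8
```

```text
t 16.67 jaw [585.1  -8.6  71.8] yaw 30.51 pitch -0.067 roll -0.015 to axis along/lat mm 1.1 1.6 F [-0.8 -2.3 -2.1] T [-0.27  0.08 -0.05] tcp [504.1 -59.8 274. ] e [0.862 0.508]
row [-4.7  8.8] -5.0
row [-3.5  7.7] -5.0
row [-2.9  7.9] -5.0
row [-2.2  8.1] -5.0
```

```bash
python3 -m creep '[[[-4.2,7.6,0,-4],[-3,6.2,0,-4]]]' >/dev/null
python3 plan.py -5 4 0.8
```

```text
t 16.83 jaw [585.   -9.5  72.1] yaw 22.15 pitch -0.067 roll -0.009 to axis along/lat mm 1.3 2.5 F [ 0.1 -3.2 -2.4] T [-0.72 -0.11  0.28] tcp [497.1 -47.3 274.4] e [0.926 0.377]
row [-3.4 10.4] -5.0
row [-2.3  8.1] -5.0
row [-1.6  8.3] -5.0
row [-0.8  8.4] -5.0
```

```bash
python3 -c "
from h import *
s=jaw();snap('wrist','w15.png');s=jaw()
M=R.from_rotvec(s['orientation']).as_matrix();print(np.degrees(np.arctan2(M[1,0],M[0,0])));g=s['eef_pos']+.195*M[:,2];d=A-g;print(np.degrees(np.arctan2(d[1],d[0])),np.hypot(*d[:2]))"
```

```text
t 16.83 jaw [585.   -9.5  72.1] yaw 22.15 pitch -0.067 roll -0.009 to axis along/lat mm 1.3 2.5 F [ 0.1 -3.2 -2.4] T [-0.72 -0.11  0.28] tcp [497.1 -47.3 274.4] e [0.926 0.377]
t 16.88 jaw [584.5  -8.7  72. ] yaw 22.05 pitch -0.067 roll -0.01 to axis along/lat mm 1.5 1.6 F [ 1.1 -3.3 -2.6] T [-0.91 -0.16  0.06] tcp [496.7 -46.5 274.4] e [0.927 0.375]
-68.00062873695678
22.948332175158733 0.10783050157589619
```

View pics/w15.png

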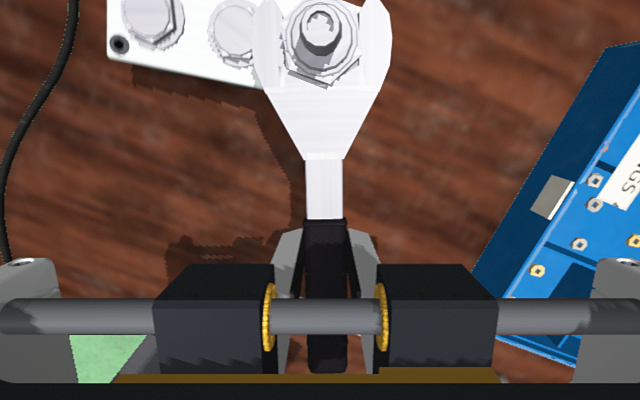

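```bash
cat >> h.py <<'E'
_jaw=jaw
def jaw():
    s=_jaw(); q=s['eef_pos']-A; F=s['force']; print('   torque about nut', round(q[0]*F[1]-q[1]*F[0]+s['wrist_torque'][2],2)); return s
E
python3 plan.py -5 4 0.8
python3 -m creep '[[[-3,9.5,0,-5],[-2.4,8.1,0,-5],[-1.6,8.3,0,-5]]]' >/dev/null
python3 plan.py -5 4 0.8
```

```text
t 16.88 jaw [584.5  -8.7  72. ] yaw 22.05 pitch -0.067 roll -0.01 to axis along/lat mm 1.5 1.6 F [ 1.1 -3.3 -2.6] T [-0.91 -0.16  0.06] tcp [496.7 -46.5 274.4] e [0.927 0.375]
   torque about nut 0.4
row [-3.   9.6] -5.0
row [-2.3  8.1] -5.0
row [-1.6  8.3] -5.0
row [-0.8  8.4] -5.0
t 17.13 jaw [584.5 -10.2  72.3] yaw 6.82 pitch -0.068 roll -0.004 to axis along/lat mm 1.2 3.4 F [ 1.4 -1.6 -3.7] T [-0.19 -0.15  0.46] tcp [489.8 -22.4 274.7] e [0.993 0.119]
   torque about nut 0.64
row [-0.7 11.8] -5.0
row [0.  8.4] -5.0
row [0.8 8.4] -5.0
row [1.5 8.3] -5.0
```

```bash
python3 -m creep '[[[-0.7,11.5,0,-5],[0,8.6,0,-5],[0.8,8.6,0,-5],[1.5,8.4,0,-5]]]' >/dev/null
python3 plan.py -5 4 0.8; python3 -c "
from h import *
snap('wrist','w16.png')
jaw()"
```

```text
t 17.47 jaw [583.5  -9.3  72. ] yaw -13.65 pitch -0.069 roll 0.003 to axis along/lat mm 1.1 3.0 F [ 1.3 -3.  -3.4] T [-0.27 -0.12  0.37] tcp [491.   13.6 274.4] e [ 0.972 -0.236]
   torque about nut 0.62
row [ 3.3 10.9] -5.0
row [3.1 7.8] -5.0
row [3.7 7.5] -5.0
row [4.4 7.2] -5.0
t 17.52 jaw [583.8  -8.4  72. ] yaw -13.78 pitch -0.068 roll 0.002 to axis along/lat mm 1.1 2.0 F [ 1.  -2.2 -3.3] T [-0.48 -0.01  0.22] tcp [491.2  14.6 274.4] e [ 0.971 -0.238]
   torque about nut 0.41
```

View pics/w16.png

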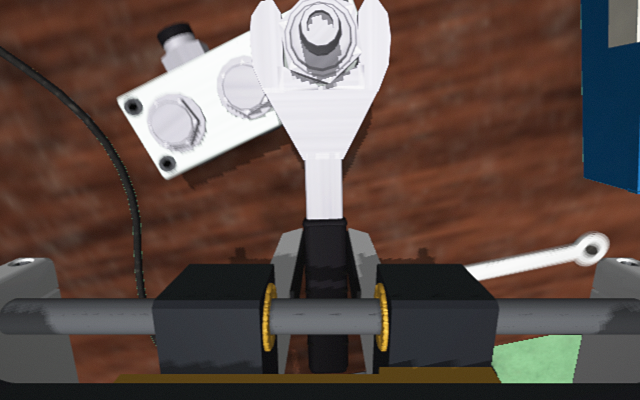

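```bash
python3 -m creep '[[[3,9.5,0,-5],[3.1,7.9,0,-5],[3.7,7.7,0,-5],[4.4,7.4,0,-5]]]' >/dev/null
python3 plan.py -5 5 0.8
```

```text
t 17.85 jaw [582.8  -8.7  71. ] yaw -33.73 pitch -0.07 roll 0.009 to axis along/lat mm 1.0 3.0 F [ 0.2 -2.4 -2.1] T [-0.28 -0.12  0.4 ] tcp [504.7  45.4 273.6] e [ 0.832 -0.555]
   torque about nut 0.58
row [6.9 9.1] -5.0
row [5.6 6.2] -5.0
row [6.1 5.7] -5.0
row [6.6 5.1] -5.0
row [7.  4.5] -5.0
```

```bash
python3 -m creep '[[[6.3,8.2,0,-5],[5.6,6.4,0,-5],[6.1,5.8,0,-5],[6.6,5.2,0,-5]]]' >/dev/null
python3 plan.py -3 2 0.8; python3 -c "
from h import *
snap('wrist','w17.png');snap('side','s17.png')
jaw()"
```

```text
t 18.18 jaw [582.4  -7.8  70. ] yaw -53.74 pitch -0.072 roll 0.016 to axis along/lat mm 0.8 3.0 F [-1.4 -1.7 -1.6] T [-0.16 -0.11  0.48] tcp [528.7  70.3 272.8] e [ 0.591 -0.806]
   torque about nut 0.68
row [6.6 4.5] -3.0
row [4.3 2.5] -3.0
t 18.28 jaw [583.1  -7.3  70.1] yaw -53.54 pitch -0.072 roll 0.015 to axis along/lat mm 0.8 2.1 F [-0.8 -1.4 -1.8] T [-0.04 -0.08  0.28] tcp [529.1  70.5 272.9] e [ 0.594 -0.804]
   torque about nut 0.42
```

View pics/w17.png

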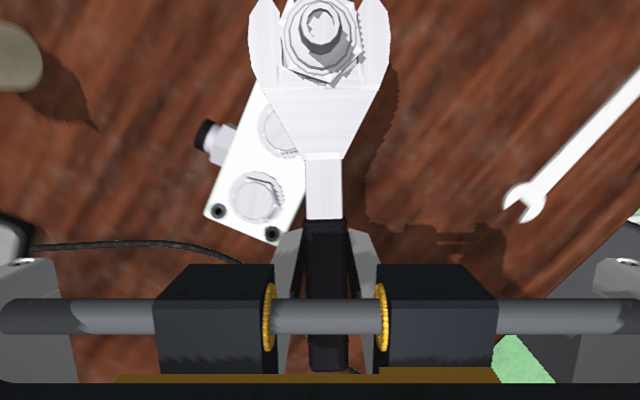

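```bash
python3 -c "
from h import *" ; python3 plan.py 4 2 1.5
```

```text
t 18.28 jaw [583.1  -7.3  70.1] yaw -53.54 pitch -0.072 roll 0.015 to axis along/lat mm 0.8 2.1 F [-0.8 -1.4 -1.8] T [-0.04 -0.08  0.28] tcp [529.1  70.5 272.9] e [ 0.594 -0.804]
   torque about nut 0.42
row [-4.1 -2.2] 4.0
row [-5.1 -4.4] 4.0
```

```bash
python3 -m creep '[[[-4.5,-3,0,4],[-5.1,-4.4,0,4],[0,0,0,0],[0,0,0,0]]]' >/dev/null
python3 plan.py 1 1 1.5; python3 -c "
from h import *
snap('wrist','w18.png')"
```

```text
t 18.62 jaw [582.   -5.7  68.7] yaw -44.52 pitch -0.077 roll 0.017 to axis along/lat mm 3.1 1.6 F [ 0.1  0.3 -2.7] T [ 0.15 -0.03 -0.01] tcp [517.6  62.2 271.9] e [ 0.713 -0.701]
   torque about nut -0.05
row [ 1.  -1.1] 1.0
```

View pics/w18.png

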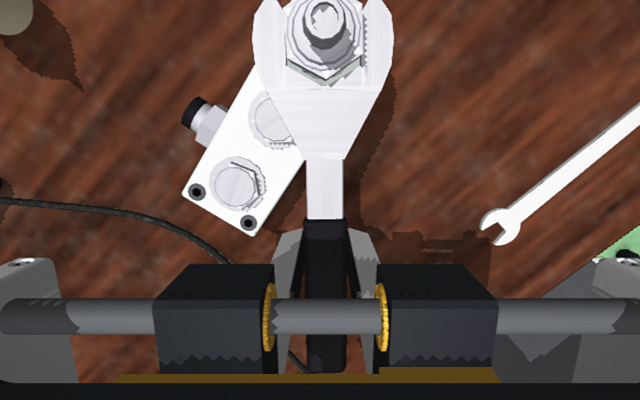

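```bash
python3 -m creep '[[[-5,4.9,0,0],[-5,4.9,0,0],[0,0,0,0]]]' >/dev/null; python3 -c "
from h import *
jaw()"; python3 -m creep '[[[-7,6.9,0,0],[-7,6.9,0,0],[0,0,0,0]]]' >/dev/null; python3 -c "
from h import *
jaw();snap('wrist','w19.png')"
```

```text
t 18.92 jaw [571.4   5.2  68.6] yaw -44.59 pitch -0.078 roll 0.016 to axis along/lat mm 18.2 1.3 F [ 0.9 -0.3 -3.5] T [ 0.14  0.1  -0.01] tcp [507.   72.9 271.9] e [ 0.712 -0.702]
   torque about nut -0.06
t 19.17 jaw [555.8  21.   68.6] yaw -44.56 pitch -0.079 roll 0.016 to axis along/lat mm 40.5 1.0 F [ 0.3 -0.6 -2.8] T [0.17 0.01 0.01] tcp [491.4  88.6 272. ] e [ 0.712 -0.702]
   torque about nut 0.03
```

View pics/w19.png

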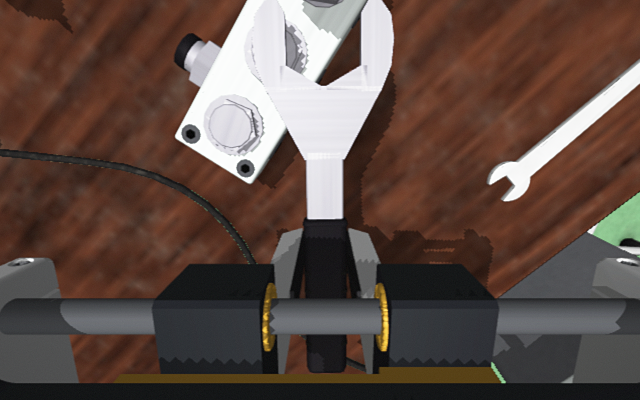

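```bash
python3 -m creep '[[[-10,10,0,0],[-10,10,5,0],[-5,10,25,0],[0,15,25,0],[0,25,15,3],[0,25,5,5],[0,25,0,5],[0,25,0,5]]]' ;python3 -m creep '[[[2,25,0,5],[2,25,0,5],[2,25,0,5],[2,25,0,5],[2,15,0,5],[0,10,0,0],[0,0,0,0],[0,0,0,0]]]' >/dev/null; python3 -c "
from h import *
jaw();st();snap('wrist','w20.png')"
```

```text
clock: 19.88
eef_pos: [0.4584, 0.2395, 0.3521]
orientation: [1.634, -2.623, -0.072]
force: [0.3, -0.2, -1.7]
grip_width: 0.0235
t 20.55 jaw [552.  377.8 152.4] yaw 0.62 pitch -0.078 roll 0.014 to axis along/lat mm 29.2 -384.9 F [ 0.5 -0.1 -2.8] T [-0.    0.09 -0.03] tcp [458.5 379.5 355.8] e [1.    0.011]
   torque about nut -0.19
t 20.55 p [458.48 379.5  355.75] yaw -89.33 F [ 0.46 -0.1  -2.82] T [-0.002  0.091 -0.029] w 23.36 z [-0.0656 -0.015  -0.9977] j [0.54 0.31 1.52 0.02 1.38 2.1 ]
```

View pics/w20.png

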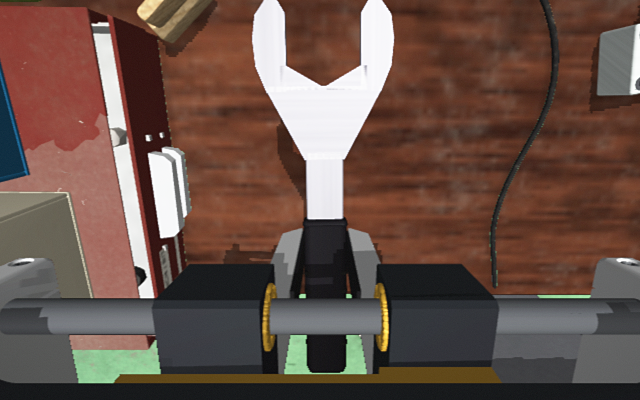

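```bash
python3 -m creep '[[[10,-15,-20,0],[10,-12,-25,0],[0,0,-25,0],[0,0,-25,0],[0,0,-20,0],[0,0,0,0],[0,0,0,0]]]' >/dev/null; python3 -c "
from h import *
jaw();st()"
```

```text
t 21.18 jaw [573.5 340.3  38. ] yaw -0.36 pitch -0.074 roll 0.014 to axis along/lat mm 13.9 -346.9 F [ 0.4 -0.8 -2.8] T [ 0.03 -0.01 -0.03] tcp [479.2 343.6 240.9] e [ 1.    -0.006]
   torque about nut -0.07
t 21.18 p [479.19 343.59 240.92] yaw -90.31 F [ 0.37 -0.83 -2.84] T [ 0.028 -0.005 -0.03 ] w 23.43 z [-0.0614 -0.014  -0.998 ] j [0.47 0.43 1.61 0.02 1.16 2.04]
```

```bash
python3 -m creep '[[[0,0,-12,0],[0,0,-10,0],[0,0,-5,0],[0,0,0,0]]]' >/dev/null; python3 -c "
from h import *
jaw()"; python3 -m creep '[[[0,0,-3,0],[0,0,-2,0],[0,0,0,0]]]' >/dev/null; python3 -c "
from h import *
jaw();snap('wrist','w21.png');snap('side','s21.png')"
```

```text
t 21.52 jaw [576.3 339.7  13.5] yaw -0.54 pitch -0.068 roll 0.012 to axis along/lat mm 12.3 -346.3 F [ 0.4 -0.5 -2.5] T [0.02 0.14 0.01] tcp [480.8 342.8 215.9] e [ 1.    -0.009]
   torque about nut -0.06
t 21.77 jaw [577.4 340.8   9.7] yaw -0.51 pitch -0.065 roll 0.011 to axis along/lat mm 11.0 -347.4 F [-0.1  0.4 -2.6] T [0.02 0.07 0.02] tcp [481.4 343.6 211.8] e [ 1.    -0.009]
   torque about nut 0.03
```

View pics/w21.png

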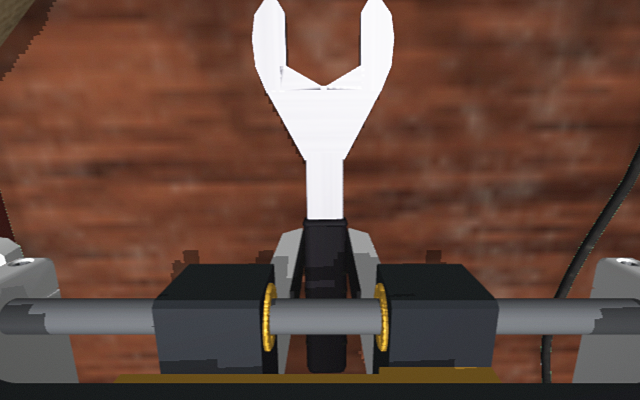

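```bash
python3 -m creep '[[[0,0,-3,0],[0,0,-2,0],[0,0,0,0]]]' >/dev/null; python3 -c "
from h import *
jaw()"; python3 -m creep '[[[0,0,-2,0],[0,0,-1,0],[0,0,0,0]]]' >/dev/null; python3 -c "
from h import *
jaw()"
```

```text
t 22.12 jaw [578.4 341.6   6.2] yaw -0.49 pitch -0.063 roll 0.009 to axis along/lat mm 9.8 -348.2 F [-0.5 -0.2 -0.5] T [-0.05  0.02 -0.12] tcp [481.9 344.1 208.1] e [ 1.    -0.009]
   torque about nut 0.08
t 22.37 jaw [579.  342.    4.3] yaw -0.48 pitch -0.062 roll 0.009 to axis along/lat mm 9.2 -348.6 F [-1.4  0.2  2.2] T [-0.16  0.04 -0.09] tcp [482.2 344.4 206.1] e [ 1.    -0.008]
   torque about nut 0.37
```

```bash
python3 -m creep '[[[0,0,0,0],[0,0,0,0],[0,0,0,0],[0,0,0,0],[0,0,0,0],[0,0,0,0]]]' 60 20 >/dev/null; python3 -m creep '[[[0,0,10,0],[0,0,25,0],[0,0,35,0],[0,0,35,0],[0,0,0,0],[0,0,0,0]]]' ; python3 -c "
from h import *
snap('wrist','w22.png');snap('side','s22.png');snap('top','t22.png')
im=cv2.imread('pics/s22.png'); a=cv2.resize(im[140:310,220:400],None,fx=3,fy=3,interpolation=cv2.INTER_CUBIC);cv2.imwrite('pics/s22c.png',a)"
```

```text
clock: 23.37
eef_pos: [0.4818, 0.3439, 0.3174]
orientation: [2.183, -2.202, -0.044]
force: [-0.6, -0.9, -0.8]
grip_width: 0.0601
```

View pics/w22.png

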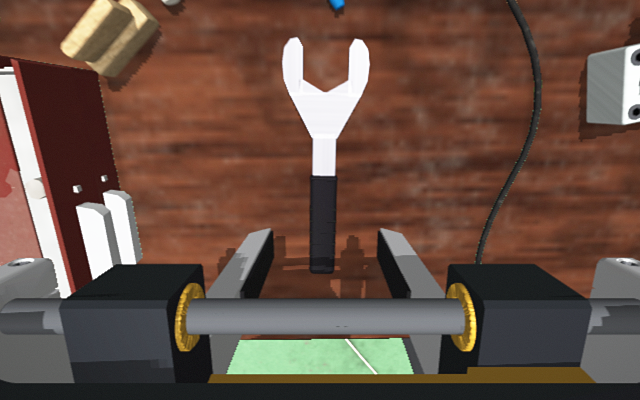

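View pics/s22.png

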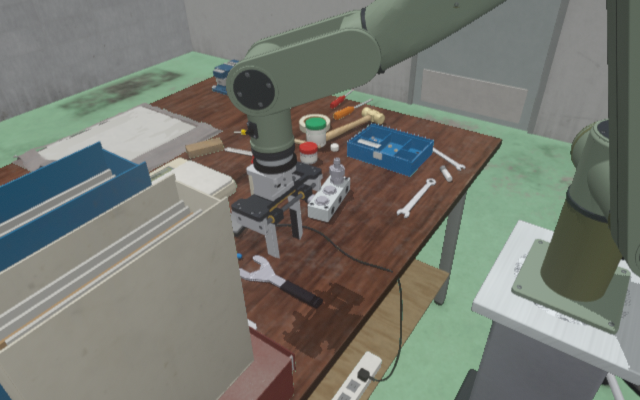

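```bash
python3 -c "
from h import *
st();job.sign_off();st()"
```

```text
t 23.52 p [481.67 343.73 315.5 ] yaw -90.47 F [ 0.71 -0.33 -0.79] T [ 0.043  0.008 -0.08 ] w 59.59 z [-0.0513 -0.0095 -0.9986] j [0.47 0.34 1.57 0.02 1.28 2.04]
the job is handed in; nothing more can be done
the job is handed in; nothing more can be done
```

The job is done and handed in at about 23.5 s of the 72 s. I estimate about 83° of ferrule bite, about 0.69 mm, inside the 62–115° window.

- **By hand:** I ran the nut down about 66° clockwise with the fingers. It was free at about 0.07 N m, and I stopped and let go when the held torque read 0.34–0.47 N m. The readings scatter by several hundredths of a N m; from the angle past first contact I put it nearer 0.38. That is below the 0.6 N m where the ferrule bites.
- **With the spanner:** I put the jaw on the flats and swung it about 92° clockwise. Torque about the nut levelled at about 0.6–0.7 N m while the ferrule bit. I then backed the spanner off 9°, where the torque read about zero, and slid it off.
- **Laying down:** The spanner is back about where it lay. The last wrist and side pictures show it lying flat, well away from the nut, with the gripper clear. The bottle, pot and small spanner look unmoved.

**Not measured directly:**
- I could not see the ferrule's drop in the pictures. The 83° comes from the measured tool angles, the play and the springback, with perhaps ±5° of error.
- I did not re-check the nut's angle with a picture after the spanner came off.
- The tool tilted up to about 4° during the spanner work, so the spanner sat a few degrees head-down on the nut and while being laid down. It settled flat when released.
- My tracking put the jaw 2–3 mm off to one side during the pull, more than the jaw's clearance allows. The pictures showed the jaw properly on the nut, so I put this down to calibration and lag.

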